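# Chock the rolling canister on the sloped holder

## Robot

A 6-joint arm with a two-finger parallel gripper is mounted at the origin on the work surface. World frame = base frame: x ahead of the robot, y to its left, z up, the work surface at z = 0. Lengths are in mm, angles in rad, forces in N, time in s.
With the tool pointing down it reaches from about 350 to 975 mm from the base axis. Payload 7.1 kg.
Tool frame: the origin (TCP) lies midway between the tips of the shut fingers; the grasp point (between the pads) lies 19 mm behind it (ctrl.hold_point_z is the distance from the TCP to the grasp point, in mm); z points along the fingers, y is the direction in which the jaws open and shut (so a half turn about z gives the same grasp; the last joint's range is limited). The gripper opens to 88 mm and grips with 3 to 60 N. Pads are 20 mm wide; open, the fingers measure 115 mm over their backs; the gripper's body (75 mm by 178 mm) begins 61 mm behind the grasp point.
Start: joints at [-1.144, 0.423, 1.63, -0, 1.089, -0.019], TCP at [269.502, -563.891, 222.675] pointing down, gripper open.
Joint ranges: [-3, 3], [-0.9, 2.11], [0.09, 2.58], [-1.31, 4.45], [0.11, 2.69], [-2.54, 2.54]. Speed limits (rad/s): [2.39, 2.39, 3.01, 3.14, 3.14, 3.14].

## Interface

Orientations are given as a rotation vector (axis times angle).
In Python, from workcell import ctrl, eyes gives the robot as it stands.
- The arm moves only by the tool move_arm, never from a script. Its argument "deltas" is a list of rows, each a list of 6 numbers: the shift along the tool's x, y, z in mm, then the turn, a rotation vector about the tool's x, y, z in rad. A call has 1 to 5 rows; each row shifts and turns the pose as measured when the row begins, along the tool's axes as they then stand; what a row does not reach is not made up. A row lasts 1/12 s, in which the tool goes at most 41.7 mm and 7.16 degrees, less where a joint would pass 70% of its speed; a pose out of reach is approached as far as the arm can. A call is refused whole if a number of a shift passes 41.7 or a number of a turn 0.125, either way. A call with a gripper value outside its range is refused whole. "hand" is the closure, from -1 (fully open) to 1 (shut), set as the call begins (left out, the last holds). The fingers move at their own pace and stop on an object; the grip force is fixed at half the most. Time passes only in rows, so rows that do not move let the fingers close. It gives the time, the measured TCP pose, the force and the opening at its end, in the units of the state.
- ctrl.get_obs(): the state, without advancing time (a new reading comes with each control period).
- eyes.get_image(name): name is "side" or "top"; returns a dict with "frame" (384x512x3 uint8, red, green, blue), "range_z" (384x512 float32, mm along the optical axis (not along the pixel's ray), 0 where there is no reading), "fx", "fy", "cx", "cy" (pixels), "cam_to_world" (4x4, takes a point from camera to world coordinates). Camera axes: x right, y down, z forward; pixel columns grow to the right and rows downward; lengths in mm; the calibration is good to about 2 mm. A picture is of the moment at which its call begins.
- ctrl.close_job(): hands the job in, once; it reports no verdict.
The state is a dict: "t": time; "qpos": joint angles; "qvel": joint speeds; "joint_torque": joint torques, N m; "ee_pos": TCP position; "orientation": TCP orientation; "ft_force": force on the tool from outside, world axes, zero at the start; "moment": the same for the moment, N m; "width": finger opening in mm.
Only numpy, scipy, OpenCV 4.12 (cv2) and the standard library are available. Lean on these libraries where they do the work, as an engineer would, in place of code of your own. Each camera call takes 0.05 s, during which the arm holds its last target.

## Task

Take the wedge chock and push it, nose first, up the sloped holder against the low side of the lying tin canister until the canister is pressed snugly, but gently, against the back rail, then let go with the canister still resting on the chock. After that, press the black stop knob fully down, so that the two stop posts sink away and the chock alone keeps the canister from rolling. Leave everything else on the bench where it is.

Things in the scene. Friction and masses are not known exactly. Their poses are not given: they have to be found in the camera images.
- rack: Fixed black holder with a sloped bed under an orange pad, bed 200 long, 130 wide. Origin on the bench below it; the frame is level, +x points uphill, z up. An aluminium back rail (116 wide, 46 high, square to the bed) crosses the uphill end. It is clamped in slots and does not give; the canister can be pushed 4 to 26 uphill off the posts before it meets the rail, unknown beforehand.
- bed_mid (a point): Point on the bed's surface, 30 above the rack's origin. The bed rises 6 degrees (0.105 rad) towards the rack's +x and is level along its y: surface height = 30 + x*tan(6 deg) over the rack's origin, from x = -104 to +94, y = -65 to +65. Between the two posts the bed is clear for the chock.
- post (a point): Top of one of two steel stop posts, 8 square, 14 proud of the bed, at y = -46 (this one) and +46, 17 downhill of bed_mid along the bed. They hold the canister's low side at the start and sink with the knob.
- canister: Dented tin screw-top canister, a cylinder 66 across, 110 long, about 0.6 kg, lying across the bed. Origin: its centre; its own y is the axis, along the rack's y; x and z turn as it rolls. At the start it lies on the posts, axis 15 uphill of bed_mid along the bed. Under 2 N rolls it uphill. To seat it keep a push of 6 to 10 N on it for half a second (4 N is the least); over 15 N crushes the tin.
- chock: Grey steel wedge chock 64 long (x), 30 wide (y), 32 high, about 0.22 kg. Origin: centre of underside. Nose to its +x: a 60 degree face from the nose tip at x = +32 up to the top at x = +13.5, then a plain block back to x = -32, to grip across its width. Flat on the bed, square and touching the canister, its nose tip is 19 downhill of the canister's axis along the bed. Let go, it stays by friction.
- stop (a joint): Travel of the stop posts and their knob, in m: 0 = posts up, 0.016 = fully down. It slides square to the bed, takes about 5 N (plus drag when fast) to press and stays where it is left.
- knob_top (a point): Centre of the top face of the black stop knob, a disc 24 in diameter beside the bed at the rack's x = -20, y = +85, its top 34 over the bed's plane when up; it goes down 16 with the posts.
- block: Plain rectangular grey steel block 64 x 30 x 32, no slope; bystander. Origin: centre of underside.
- tweezers: Angled ceramic-tipped tweezers, 120 long, 7 high, lying on the bench; bystander. Origin: near the middle, underside.
- flux: Small amber bottle, 36 in diameter, 85 high; bystander. Origin: centre of underside.
- tiptin: Small upright round tin, 52 in diameter, 45 high; bystander. Origin: centre of underside.
- driver: Screwdriver lying on the bench; bystander.
- cleaner: Round steel cup of brass wool, 72 in diameter, 50 high; bystander. Origin: centre of underside.
Mind the look-alikes: they are no part of the job. Leave any blue, purple or yellow look-alike of the chock alone.

How it is judged (in metres and radians):
On the way, in this order (a step that is already met when the one before it is completed fails the run):
1. with the stop still up, the chock presses the canister against the back rail with more than 4 N for 0.2 s (contact force between chock and canister above 4 N and value of joint stop below 0.004 m), for 0.2 s.
2. the chock is let go, still touching the canister, the stop still up (contact force between the fingers and chock below 0.1 N and contact force between chock and canister above 0.1 N and value of joint stop below 0.004 m), for 0.2 s.
3. the stop is pressed fully down (value of joint stop above 0.014 m), for 0.1 s.
At the end, for the whole second after the job is handed in: The stop is down (over 13.5 of 16 mm); the canister rests still on the sloped bed, square to it within 0.1 rad, at least 2 mm uphill of where the posts held it, and bears on the chock, which stands flat on the bed within 30 mm of its middle line (value of joint stop above 0.0135 m and contact force between chock and canister above 0.1 N and contact force between chock and rack above 0.3 N and x of canister in the frame of rack above 0.0135 m and z of canister in the frame of rack below 0.075 m and angle between the y axis of canister and the y axis of rack, either way round below 0.1 rad and y of chock in the frame of rack between -0.03 and 0.03 m and angle between chock's own z axis and vertical below 0.18 rad and linear speed of each of canister, chock below 0.01 m/s); the robot touches nothing.
It fails at once if the thin tin is pushed with more than 15 N (contact force between chock and canister above 15 N).
It fails at once if the robot presses on the canister with more than 15 N (contact force between the fingers and canister above 15 N).
It fails at once if the canister rolls freely (faster than 0.1 m/s) (linear speed of canister above 0.1 m/s).
It fails at once if a bystander is moved by more than 20 mm (distance of any of block, tweezers, flux, tiptin, driver, cleaner from where it was at the start of the episode above 0.02 m).
It also fails if it takes over 64 s, if anything falls off the work surface, if the arm or the gripper's body presses on something with over 40 N, if the wrist force passes 120 N, or if a joint passes its speed limit or range.

## Working session

There is one attempt and no reset: what is moved stays moved. The work goes in short steps, Python scripts to look and compute and a tool call to move; the robot and the scene stay as the last step left them, time stands still between calls to the robot, and variables do not carry over. Pictures are saved under pics/ and viewed, and the job is handed in when it is done.

Besides the shell and the picture viewer there is one more tool, called after "Emit:" as name(argument=value, ...), one argument or row to a line, values as JSON. move_arm: Moves the arm, as the interface text tells. Its arguments: {"type":"object","properties":{"deltas":{"type":"array"},"hand":{"type":"number"}},"required":["deltas"]}

```bash
mkdir -p pics; ls; python3 - <<'E'
from workcell import ctrl, eyes
import cv2,numpy as np
for n in("side","top"):
    d=eyes.get_image(n)
    np.savez(f"pics/{n}0.npz",**d)
    cv2.imwrite(f"pics/{n}0.png",d["frame"][:,:,::-1])
    print(n,d["fx"],d["fy"],d["cx"],d["cy"]);print(np.round(d["cam_to_world"],3))
print(ctrl.get_obs(), ctrl.hold_point_z)
E
```

```text
pics
side 350.125648860643 350.125648860643 258.23610946666724 186.46446455637005
[[-9.61000e-01 -2.21000e-01  1.69000e-01  4.14090e+02]
 [-2.78000e-01  7.44000e-01 -6.08000e-01  5.16154e+02]
 [ 9.00000e-03 -6.31000e-01 -7.76000e-01  7.49205e+02]
 [ 0.00000e+00  0.00000e+00  0.00000e+00  1.00000e+00]]
top 395.6609059242129 395.6609059242129 257.73944241981457 187.63275401315292
[[ 2.40000e-02 -9.87000e-01  1.56000e-01  3.63224e+02]
 [-1.00000e+00 -2.50000e-02 -8.00000e-03 -2.40000e+01]
 [ 1.20000e-02 -1.56000e-01 -9.88000e-01  1.20573e+03]
 [ 0.00000e+00  0.00000e+00  0.00000e+00  1.00000e+00]]
{'t': 0.1, 'qpos': array([-1.14397542e+00,  4.23756627e-01,  1.63060680e+00, -2.27290546e-05,
        1.08862520e+00, -1.90209487e-02]), 'qvel': array([ 1.01439516e-03, -2.76948280e-03, -3.09604614e-03, -2.85258511e-04,
        6.07569332e-05,  2.57016768e-04]), 'joint_torque': array([-1.10030967e-03, -5.45621681e+01, -2.74322891e+01,  6.44389680e-02,
        1.88111508e-02, -2.97633585e-05]), 'ee_pos': array([ 269.30572237, -563.43817907,  221.98697177]), 'orientation': array([-3.06252368e+00, -6.94255654e-01,  4.74777515e-04]), 'ft_force': array([0.65789141, 0.79487359, 0.39475103]), 'moment': array([-0.04048769,  0.01603874, -0.01535151]), 'width': 87.94319544716929} 18.700000000000003
```

View pics/side0.png

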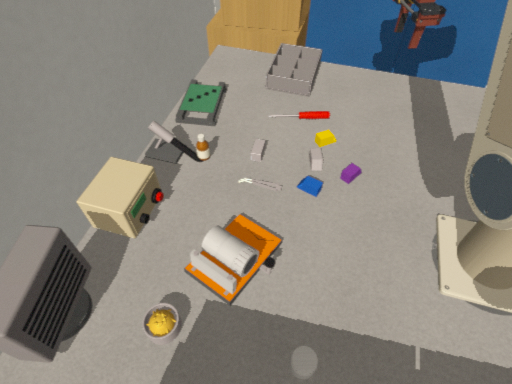

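View pics/top0.png

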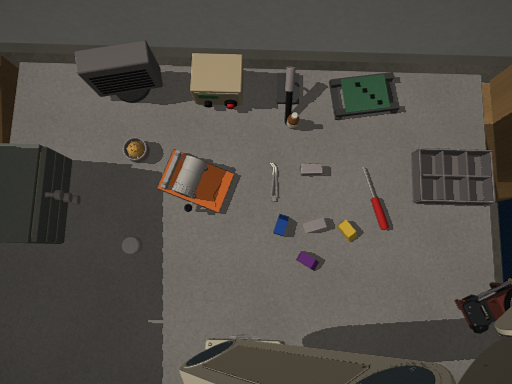

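The rack is at about (197,181) in the top view and (235,257) in the side view. There are two grey blocks, at top (311,169) and (316,226), and blue, yellow and purple look-alikes. I'll zoom in on these.

```bash
python3 - <<'E'
import cv2,numpy as np
s=cv2.imread("pics/side0.png");t=cv2.imread("pics/top0.png")
a=cv2.resize(s[125:205,240:370],None,fx=6,fy=6,interpolation=cv2.INTER_CUBIC)
b=cv2.resize(t[150:280,260:390],None,fx=4.5,fy=4.5,interpolation=cv2.INTER_CUBIC)
c=cv2.resize(s[205:305,175:295],None,fx=6,fy=6,interpolation=cv2.INTER_CUBIC)
d=cv2.resize(t[140:220,145:245],None,fx=7,fy=7,interpolation=cv2.INTER_CUBIC)
for n,i in zip("abcd",(a,b,c,d)): cv2.imwrite(f"pics/c_{n}.png",i); print(i.shape)
E
```

```text
(480, 780, 3)
(585, 585, 3)
(600, 720, 3)
(560, 700, 3)
```

View pics/c_a.png

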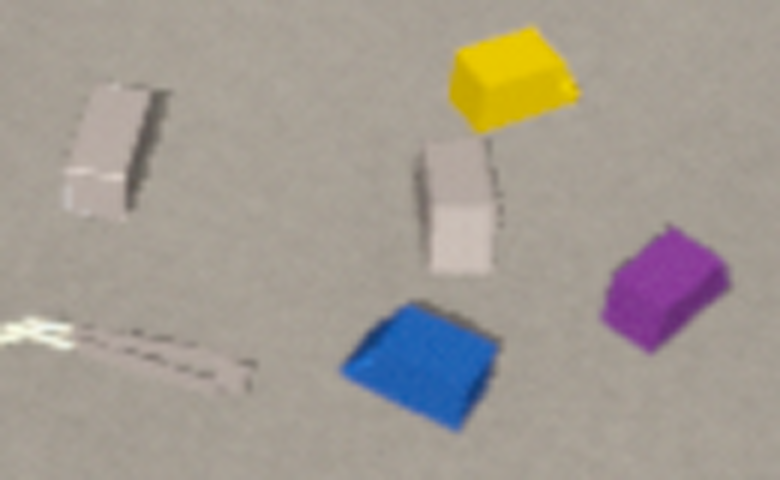

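View pics/c_b.png

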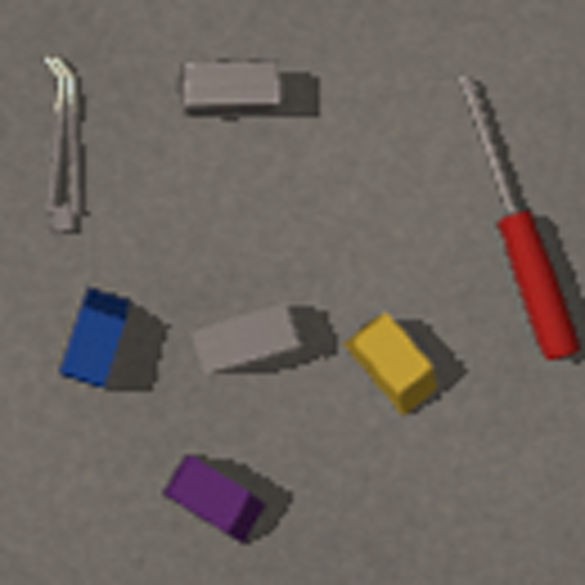

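View pics/c_c.png

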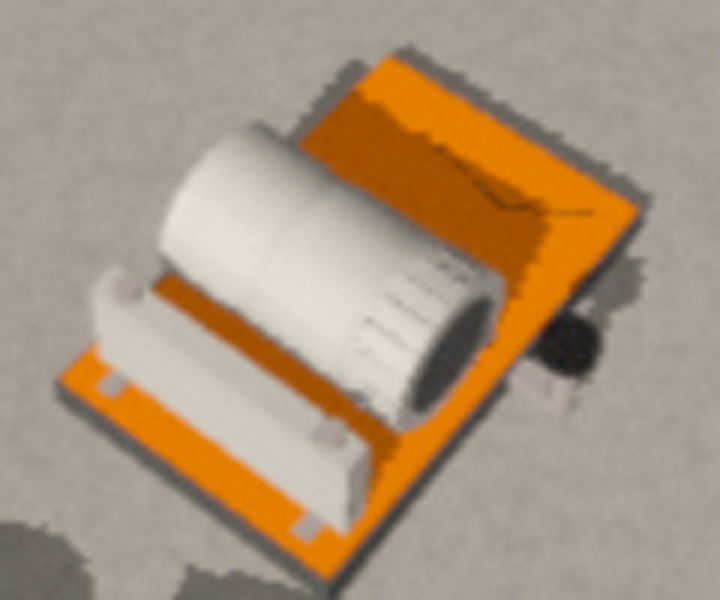

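View pics/c_d.png

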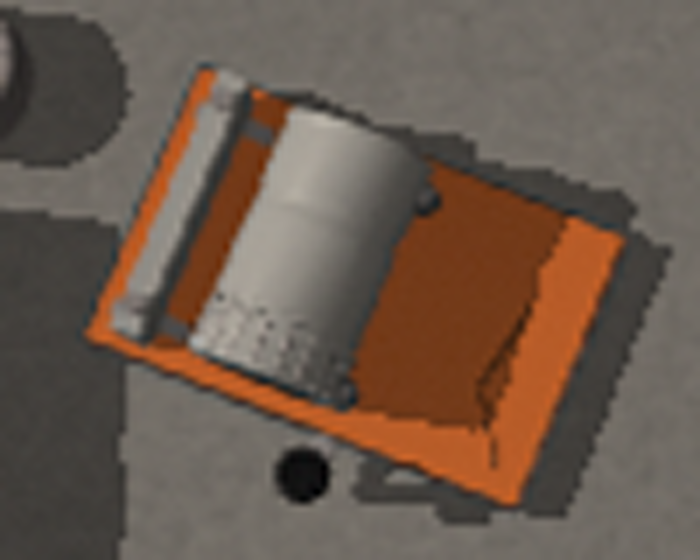

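Candidates for the chock are the greys A at top (311,169) / side (258,150) and B at top (316,226) / side (316,159). The yellow, blue and purple ones at top (347,230), (282,225), (308,260) are excluded by the text. I'll check the heights of A and B from depth and measure the rack.

```bash
cat > h.py <<'E'
import numpy as np,cv2
def load(n): return dict(np.load(n))
def pts(d):
    z=d["range_z"].astype(float);v,u=np.mgrid[:z.shape[0],:z.shape[1]]
    P=np.stack([(u-d["cx"])/d["fx"]*z,(v-d["cy"])/d["fy"]*z,z],-1)
    M=d["cam_to_world"];W=P@M[:3,:3].T+M[:3,3]; W[z==0]=np.nan
    return W
def ray(d,u,v):
    M=d["cam_to_world"];r=M[:3,:3]@np.array([(u-d["cx"])/d["fx"],(v-d["cy"])/d["fy"],1.]);return M[:3,3],r
def onz(d,u,v,z):
    o,r=ray(d,u,v);return o+r*(z-o[2])/r[2]
def tri(d1,p1,d2,p2):
    o1,r1=ray(d1,*p1);o2,r2=ray(d2,*p2)
    s=np.linalg.lstsq(np.c_[r1,-r2],o2-o1,rcond=None)[0]
    a=o1+s[0]*r1;b=o2+s[1]*r2
    return (a+b)/2,np.linalg.norm(a-b)
E
python3 - <<'E'
from h import *
np.set_printoptions(linewidth=220,suppress=True)
T=load("pics/top0.npz");S=load("pics/side0.npz")
WT=pts(T);WS=pts(S)
print("A top z");print(np.round(WT[160:180:2,297:327,2][:, ::2]).astype(int))
print("B top z");print(np.round(WT[214:238:2,300:332,2][:, ::2]).astype(int))
print("A side z");print(np.round(WS[136:164:2,248:270,2][:, ::2]).astype(int))
print("B side z");print(np.round(WS[144:174:2,306:326,2][:, ::2]).astype(int))
print(np.nanmedian(WT[250:330,380:420,2]),np.nanmedian(WS[190:230,330:400,2]))
E
```

```text
A top z
[[-2 -3  4  0 -4  0  2  1 -2  0  2 -2 -4 -2 -1]
 [-1 -1 -2 -5  2 -2  0 -1 -1 -2 -2 -1  3  1 -5]
 [ 0  0 34 32 33 34 29 29 31 29 31 32 29 -4  0]
 [-1  1 33 30 31 35 29 30 32 33 33 30 27  2 -5]
 [ 1  0 32 30 33 35 31 36 31 31 30 29 34 -6 -2]
 [-4  0 30 27 34 33 30 30 31 30 32 32 33 -6  3]
 [-2 -2 29 31 33 29 33 32 27 33 31 33 30 -6  1]
 [ 0  0 15 14 15 15 11 12 10 10 10  9  3  1 -1]
 [ 0  2 -5 -3  0  2 -8 -1 -2  0 -4 -4  1  0 -3]
 [ 0  2  3 -2 -1  3 -5  3 -4 -2  2  1  2  1 -1]]
B top z
[[-1 -1  0 -3 -1  0  2 -1  1  6 -2 -1 -1 -5 -1 -2]
 [-2  0 -2  3 -2  2 -4 -4 -2  4 -1 -3 -5 -6  0  4]
 [-3 -1 -1  1  3 -3 -1 -2  1 -1 31 33  0  1 -1 -2]
 [-4 -3  3  1  1 -4 31 32 26 29 26 31  3  3 -1  0]
 [-2 -1 -2 21 26 32 29 33 28 37 30 25 33 -2 -3  1]
 [-2  2  9 19 24 30 32 29 34 30 27 31 31  1 -4  0]
 [-6 -3  8 12 22 30 32 29 28 27 34 34 28 -1 -4  0]
 [ 1  0  5 14 24 27 30 33 29 32 29 -1 -3  2  1 -3]
 [-4  2  2  9 19 22 29  7  0 -4  1  0  0 -2 -3 -1]
 [-1 -2  1  7 -1 -3  2 -1 -5  0  0 -4 -1 -1  1 -2]
 [ 0 -1  1 -3 -2 -1  1 -3  1 -6  1 -3  1  0 -3  0]
 [ 1 -5 -2 -4  0 -1 -5 -4 -4 -2  2  2 -2  
[... 3128 characters left out ...]
5808                   -2                    9                    7                    7                    7                    7                   -1                   -2]
 [                  -1                    0                    0                    1                    3                    3                    4                    3                    1                    1]
 [                   2                    0                   -2                   -2                   -2                   -1                    2                   -1                    1                   -1]]
-0.3702229302448359 -0.6080970375314791<stdin>:8: RuntimeWarning: invalid value encountered in cast
```

B shows the ramp: its height falls off towards the left in the top view and towards the near end in the side view. A is flat at 31 to its edge. So B at top (316,226) is the chock, with its nose towards world +y. Next I'll measure the chock, the rack and the knob.

```bash
cat > meas.py <<'E'
from h import *
import sys
np.set_printoptions(linewidth=200,suppress=True,precision=1)
t=sys.argv[1] if len(sys.argv)>1 else "0"
T=load(f"pics/top{t}.npz");S=load(f"pics/side{t}.npz")
def orangequad(d):
    hsv=cv2.cvtColor(d["frame"],cv2.COLOR_RGB2HSV)
    m=((hsv[...,0]>5)&(hsv[...,0]<20)&(hsv[...,1]>150)&(hsv[...,2]>60)).astype(np.uint8)
    n,l,st,c=cv2.connectedComponentsWithStats(m)
    roi=np.zeros_like(m)
    if d is T: roi[140:222,145:245]=1
    else: roi[205:310,175:295]=1
    p=np.argwhere(m*roi)[:,::-1].astype(np.int32)
    hull=cv2.convexHull(p)
    e=1
    while True:
        q=cv2.approxPolyDP(hull,e,True)
        if len(q)<=4:break
        e+=.25
    q=q[:,0].astype(float)
    # refine: fit lines to hull-boundary pixels
    poly=hull[:,0].astype(float)
    H=np.zeros(m.shape,np.uint8);cv2.fillPoly(H,[hull],1)
    allp=p.astype(float);lines=[]
    for i in range(4):
        a,b=q[i],q[(i+1)%4];u=(b-a)/np.linalg.norm(b-a);nn=np.array([u[1],-u[0]])
        cen=q.mean(0); 
        if (cen-a)@nn>0: nn=-nn
        s=(allp-a)@u;L=np.linalg.norm(b-a);pts_=[]
        for k in range(3,int(L)-3):
            w=allp[np.abs(s-k)<.7]
            if len(w)==0: continue
            x=w[np.argmax(w@nn)]
            if (x-a)@nn>-3: pts_.append(x+0.4*nn)
        v=cv2.fitLine(np.array(pts_,np.float32),cv2.DIST_HUBER,0,.01,.01).ravel()
        lines.append(v)
    out=[]
    for i in range(4):
        v,w=lines[i-1],lines[i]
        A=np.c_[v[:2],-w[:2]];k=np.linalg.solve(A,w[2:]-v[2:]);out.append(v[2:]+k[0]*v[:2])
    return np.array(out)
qt=orangequad(T);qs=orangequad(S)
print("top quad",qt.tolist());print("side quad",qs.tolist())
# match: by approx world position
C=[]
for a in qt:
    wa=onz(T,*a,30)
    b=min(qs,key=lambda b:np.linalg.norm((onz(S,*b,30)-wa)[:2]))
    C.append((*tri(T,a,S,b),))
for c in C: print(c)
P=np.array([c[0] for c in C])
print("edges",[np.linalg.norm(P[i]-P[i-1]) for i in range(4)],"mean",P.mean(0))
# plane from depth
for d,n in((T,"T"),(S,"S")):
    hsv=cv2.cvtColor(d["frame"],cv2.COLOR_RGB2HSV)
    m=((hsv[...,0]>5)&(hsv[...,0]<20)&(hsv[...,1]>150)&(hsv[...,2]>60))
    W=pts(d);q=(qt if d is T else qs);f=np.zeros(m.shape,np.uint8);cv2.fillPoly(f,[q.astype(np.int32)],1);f=cv2.erode(f,np.ones((3,3)))
    w=W[m&(f>0)];w=w[~np.isnan(w[:,0])];A=np.c_[w[:,:2],np.ones(len(w))]
    k=np.linalg.lstsq(A,w[:,2],rcond=None)[0];g=k[:2]
    print(n,"plane slope",np.degrees(np.arctan(np.linalg.norm(g))),"uphill dir",np.degrees(np.arctan2(g[1],g[0])),len(w),"z at mean corners",P.mean(0)[:2]@g+k[2])
# knob
K=[]
for d in(T,S):
    g=d["frame"].max(2);W=pts(d)
    m=((g<45)).astype(np.uint8);roi=np.zeros_like(m)
    if d is T: roi[200:216,180:197]=1
    else: roi[250:272,258:282]=1
    m*=roi;n,l,st,c=cv2.connectedComponentsWithStats(m);i=1+np.argmax(st[1:,4]);print("knob",st[i],c[i],np.nanmedian(W[l==i][:,2]));K.append(c[i])
print(tri(T,K[0],S,K[1]))
E
python3 meas.py
python3 - <<'E'
from h import *
np.set_printoptions(linewidth=200,suppress=True,precision=1)
T=load("pics/top0.npz");S=load("pics/side0.npz")
for d,(r0,r1,c0,c1) in((T,(214,240,300,334)),(S,(144,174,304,328))):
    W=pts(d);s=W[r0:r1,c0:c1];p=[]
    for v,u in np.argwhere(s[...,2]>26.5): 
        p.append(onz(d,u+c0,v+r0,32)[:2])
    p=np.array(p,np.float32);r=cv2.minAreaRect(p);print(r,len(p))
    p=[]
    for v,u in np.argwhere((s[...,2]>5)): p.append(s[v,u][:2])
    p=np.array(p,np.float32);r=cv2.minAreaRect(p);print("full",r,len(p))
E
```

```text
top quad [[234.07420349121094, 173.73899841308594], [218.10400390625, 212.04554748535156], [156.42959594726562, 187.60342407226562], [173.595703125, 149.18582153320312]]
side quad [[281.6393737792969, 239.48892211914062], [229.3720245361328, 301.53564453125], [184.27699279785156, 268.0105895996094], [239.1854705810547, 213.35760498046875]]
(array([593.8,  40. ,  16.2]), np.float64(3.1154381611568653))
(array([473.7,  84. ,  16.9]), np.float64(0.2843231158146947))
(array([540.8, 269. ,  35.5]), np.float64(0.9192309536940134))
(array([660.9, 225.1,  33.9]), np.float64(1.8473942862649793))
edges [np.float64(197.68317344640292), np.float64(127.90673678835194), np.float64(197.75625248234562), np.float64(127.82042754228131)] mean [567.3 154.5  25.6]
T plane slope 6.197289952129632 uphill dir 70.35402251846838 1412 z at mean corners 28.114644712545633
S plane slope 6.001369007384024 uphill dir 69.42286695626954 1674 z at mean corners 28.902201391764642
knob [185 204   7   8  43] [188.  207.4] 59.99294791199759
knob [265 258   9   9  60] [269.4 262. ] 61.698482168851
(array([482.2, 168.7,  55. ]), np.float64(1.6965179591102053))
((443.95513916015625, -209.32313537597656), (29.576093673706055, 50.070823669433594), 17.974178314208984) 155
full ((443.8963928222656, -217.6581573486328), (98.82624053955078, 64.5185317993164), 85.42008972167969) 222
((444.24322509765625, -206.5839385986328), (30.827533721923828, 52.11206817626953), 17.558732986450195) 145
full ((444.8251953125, -227.35980224609375), (42.05255126953125, 113.24793243408203), 3.3981456756591797) 269
```

Checks on the measurements:
- **Rack:** the pad edges come out at 197.7 x 127.9 mm. Two-view heights are about 4 mm low, and depth gives a 6° plane at 28–29 mm. Uphill yaw is 70.1° and the origin is about (569,159).
- **Knob:** measured at (482,169). The rack pose predicts (482,169).
- **Chock:** top height is 31–32 in both views, yaw about 107.8°. The grip point is about (444.5,-209).

Next I'll rotate and approach, using a helper that prints the deltas.

```bash
cat > go.py <<'E'
# usage: go.py x y z yawdeg pitch
import sys,numpy as np
from scipy.spatial.transform import Rotation as R
from workcell import ctrl
np.set_printoptions(suppress=True,precision=3,linewidth=160)
o=ctrl.get_obs();r=R.from_rotvec(o["orientation"])
print("t",round(o["t"],2),"pos",o["ee_pos"],"F",o["ft_force"],"w",round(o["width"],1),"q",o["qpos"])
m=r.as_matrix();print("yaw",np.degrees(np.arctan2(m[1,0],m[0,0])),"xpitch",np.degrees(np.arcsin(m[2,0])),"ytilt",np.degrees(np.arcsin(m[2,1])))
if len(sys.argv)>5:
    a=list(map(float,sys.argv[1:6]));ps,pt=np.radians(a[3]),np.radians(a[4])
    x=np.array([np.cos(ps)*np.cos(pt),np.sin(ps)*np.cos(pt),np.sin(pt)])
    y=np.array([np.sin(ps),-np.cos(ps),0]);z=np.cross(x,y)
    g=R.from_matrix(np.c_[x,y,z])
    print("turn",(r.inv()*g).as_rotvec());print("shift in current frame",r.inv().apply(np.array(a[:3])-o["ee_pos"]),"in goal frame",g.inv().apply(np.array(a[:3])-o["ee_pos"]))
E
python3 go.py 444.5 -209.3 120 107.8 0
```

```text
t 0.1 pos [ 269.306 -563.438  221.987] F [0.658 0.795 0.395] w 87.9 q [-1.144  0.424  1.631 -0.     1.089 -0.019]
yaw 25.545460801439475 xpitch 0.0003685130806033407 ytilt -0.07999080290605423
turn [-0.001 -0.001 -1.436]
shift in current frame [ 310.781 -243.828  102.329] in goal frame [283.629 275.066 101.987]
```

Emit:
move_arm(
  deltas=[
    [0,0,0,0,0,-0.12],
    [0,0,0,0,0,-0.12],
    [0,0,0,0,0,-0.12],
    [0,0,0,0,0,-0.12],
    [0,0,0,0,0,-0.12],
  ],
  hand=-0.1,
)

```text
t: 0.52
ee_pos: [268.6, -561.9, 219.6]
orientation: [-2.7, -1.594, -0.001]
ft_force: [-0.4, 0.6, 0.4]
width: 57.9
```

Emit:
move_arm(
  deltas=[
    [0,0,0,0,0,-0.12],
    [0,0,0,0,0,-0.12],
    [0,0,0,0,0,-0.12],
    [0,0,0,0,0,-0.12],
    [0,0,0,0,0,-0.12],
  ],
)

```text
t: 0.93
ee_pos: [267.9, -560.4, 217.1]
orientation: [-2.077, -2.344, -0.007]
ft_force: [-0.2, -0.4, -0.2]
width: 47.9
```

```bash
python3 go.py 444.5 -209.3 120 107.8 0
```

```text
t 0.93 pos [ 267.935 -560.361  217.137] F [-0.226 -0.392 -0.162] w 47.9 q [-1.144  0.428  1.636  0.     1.088 -1.265]
yaw 96.90721540829435 xpitch 0.5908601421366817 ytilt -0.18551346714668598
turn [-0.002 -0.011 -0.19 ]
shift in current frame [326.259 217.827  99.802] in goal frame [280.28  275.43   97.137]
```

Emit:
move_arm(
  deltas=[
    [0,0,0,0,-0.005,-0.1],
    [0,0,0,0,-0.005,-0.1],
    [40,30,0,0,0,0],
    [40,40,0,0,0,0],
    [40,40,0,0,0,0],
  ],
)

```text
t: 1.35
ee_pos: [316.6, -444.2, 214.8]
orientation: [-1.824, -2.555, 0.004]
ft_force: [1.3, 0.8, -0.4]
width: 47.8
```

Emit:
move_arm(
  deltas=[
    [40,40,0,0,0,0],
    [40,40,0,0,0,0],
    [40,40,10,0,0,0],
    [20,20,20,0,0,0],
    [0,0,10,0,0,0],
  ],
)

```text
t: 1.77
ee_pos: [385.3, -300.1, 177.8]
orientation: [-1.823, -2.558, 0.002]
ft_force: [-0.7, 0.9, -0.3]
width: 48.3
```

```bash
python3 go.py 444.5 -209.3 120 107.8 0
```

```text
t 1.77 pos [ 385.339 -300.075  177.835] F [-0.7    0.868 -0.341] w 48.3 q [-0.685  0.288  1.962 -0.002  0.892 -1.017]
yaw 109.0372307171234 xpitch -0.017937119650557116 ytilt -0.06862346271477254
turn [-0.001  0.     0.022]
shift in current frame [66.531 85.603 57.712] in goal frame [68.344 84.078 57.835]
```

Emit:
move_arm(
  deltas=[
    [20,25,10,0,0,0.02],
    [20,25,15,0,0,0],
    [15,25,15,0,0,0],
    [10,10,10,0,0,0],
    [4,4,4,0,0,0],
  ],
)

```text
t: 2.18
ee_pos: [449.8, -203.6, 120.0]
orientation: [-1.85, -2.539, 0.004]
ft_force: [0.1, 0.3, 1.2]
width: 48.4
```

```bash
python3 go.py 444.5 -209.3 80 107.8 0; python3 - <<'E'
from workcell import ctrl, eyes
import cv2,numpy as np
for n in("side","top"):
    d=eyes.get_image(n); np.savez(f"pics/{n}1.npz",**d)
    f=d["frame"][:,:,::-1]
    f=f[100:240,230:400] if n=="side" else f[150:290,250:420]
    cv2.imwrite(f"pics/{n}1.png",cv2.resize(f,None,fx=4,fy=4,interpolation=cv2.INTER_CUBIC))
E
```

```text
t 2.18 pos [ 449.788 -203.62   119.974] F [0.137 0.339 1.194] w 48.4 q [-0.448  0.39   1.987 -0.003  0.766 -0.757]
yaw 107.84742153414177 xpitch -0.05327346440360468 ytilt -0.13950746872270262
turn [-0.002  0.001  0.001]
shift in current frame [-3.749 -6.677 39.994] in goal frame [-3.792 -6.771 39.974]
```

View pics/side1.png

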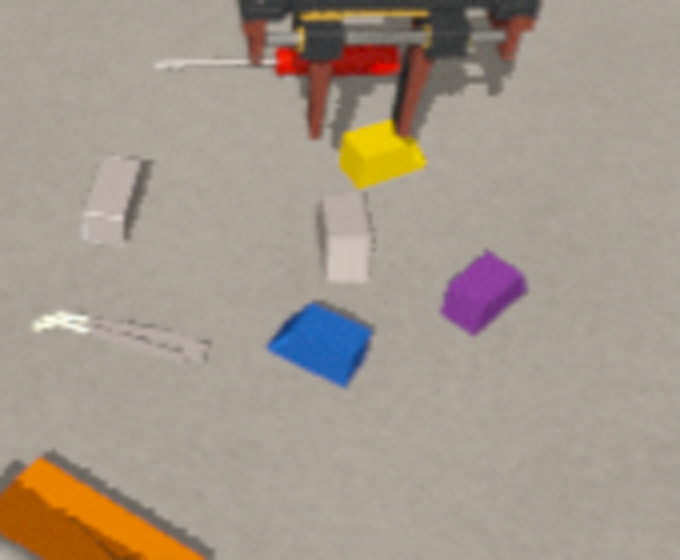

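The fingers straddle the line to the chock (crop (345,240)), and the other objects are clear of the fingers. I'll descend in stages.

Emit:
move_arm(
  deltas=[
    [-4,-7,15,0,0,0],
    [0,0,20,0,0,0],
    [0,0,20,0,0,0],
    [0,0,10,0,0,0],
    [0,0,0,0,0,0],
  ],
)

```text
t: 2.7
ee_pos: [444.9, -217.6, 57.3]
orientation: [1.849, 2.53, -0.004]
ft_force: [-0.7, 0.2, -0.2]
width: 48.6
```

```bash
python3 go.py 444.5 -209.3 5 107.8 0
```

```text
t 2.7 pos [ 444.921 -217.556   57.343] F [-0.669  0.242 -0.16 ] w 48.6 q [-0.477  0.504  2.012 -0.006  0.618 -0.78 ]
yaw 107.683361219835 xpitch -0.43200298281256544 ytilt 0.14187941253399466
turn [ 0.002  0.008 -0.002]
shift in current frame [ 8.388  1.977 52.286] in goal frame [ 7.989  2.123 52.343]
```

Emit:
move_arm(
  deltas=[
    [8,2,12,0,0.008,0],
    [0,0,15,0,0,0],
    [0,0,15,0,0,0],
    [0,0,0,0,0,0],
    [0,0,0,0,0,0],
  ],
)

```text
t: 3.12
ee_pos: [445.8, -211.4, 16.1]
orientation: [1.856, 2.529, 0.006]
ft_force: [0.6, 0.4, -0.0]
width: 48.1
```

```bash
python3 go.py 444.5 -209.3 5 107.8 0;python3 - <<'E'
from workcell import ctrl, eyes
import cv2,numpy as np
for n in("side","top"):
    d=eyes.get_image(n); np.savez(f"pics/{n}2.npz",**d)
    f=d["frame"][:,:,::-1]
    f=f[100:200,260:390] if n=="side" else f[170:280,260:390]
    cv2.imwrite(f"pics/{n}2.png",cv2.resize(f,None,fx=5,fy=5,interpolation=cv2.INTER_CUBIC))
E
```

```text
t 3.12 pos [ 445.775 -211.358   16.06 ] F [ 0.609  0.356 -0.028] w 48.1 q [-0.469  0.584  2.022  0.006  0.531 -0.779]
yaw 107.46478446476034 xpitch -0.08351731615636616 ytilt 0.3491819388590363
turn [ 0.006  0.001 -0.006]
shift in current frame [ 2.362 -0.666 11.052] in goal frame [ 2.349 -0.585 11.06 ]
```

View pics/side2.png

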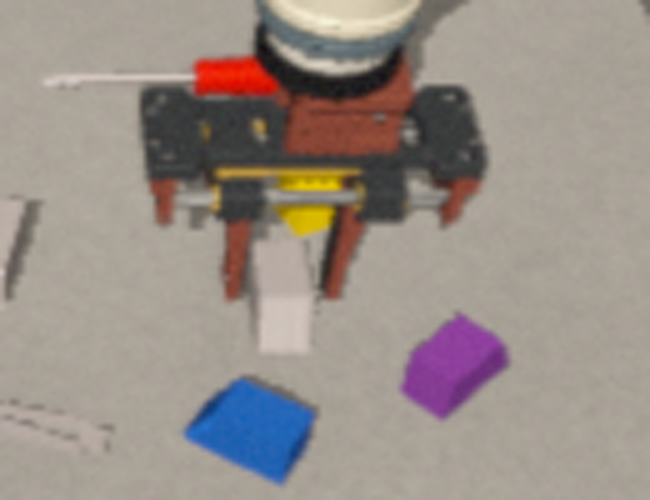

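The chock sits centred between the two fingers (crop (285,295)). I'll go down the last 11 mm and close.

Emit:
move_arm(
  deltas=[
    [2,0,6,0,0,0],
    [0,0,3,0,0,0],
    [0,0,0,0,0,0],
  ],
)

```text
t: 3.47
ee_pos: [446.8, -210.0, 9.0]
orientation: [1.853, 2.525, 0.008]
ft_force: [-0.8, 0.1, -0.4]
width: 48.2
```

```bash
python3 go.py 444.5 -209.3 5 107.8 0
```

```text
t 3.47 pos [ 446.833 -209.987    8.982] F [-0.789  0.106 -0.418] w 48.2 q [-0.465  0.597  2.024  0.007  0.51  -0.776]
yaw 107.47430178111405 xpitch -0.2751523246279921 ytilt 0.5472361866993433
turn [ 0.01   0.005 -0.006]
shift in current frame [ 1.375 -2.057  3.956] in goal frame [ 1.367 -2.011  3.982]
```

Emit:
move_arm(
  deltas=[
    [1,-2,4,0.01,0.005,0],
    [0,0,0,0,0,0],
  ],
)

```text
t: 3.63
ee_pos: [444.7, -209.6, 5.1]
orientation: [-1.858, -2.533, 0.001]
ft_force: [-0.6, 0.2, -0.1]
width: 48.4
```

Emit:
move_arm(
  deltas=[
    [0,0,-0.3,0,0,0],
    [0,0,-0.3,0,0,0],
    [0,0,-0.3,0,0,0],
    [0,0,-0.3,0,0,0],
    [0,0,-0.3,0,0,0],
  ],
  hand=1,
)

```text
t: 4.05
ee_pos: [444.7, -209.5, 6.5]
orientation: [-1.857, -2.533, 0.001]
ft_force: [-0.3, -0.3, -2.9]
width: 29.5
```

```bash
python3 go.py 444.5 -209.3 5 107.8 0
```

```text
t 4.05 pos [ 444.711 -209.541    6.515] F [-0.323 -0.263 -2.863] w 29.5 q [-0.464  0.604  2.021 -0.001  0.518 -0.769]
yaw 107.49017697180155 xpitch 0.02533242504778884 ytilt -0.06735206117024364
turn [-0.001 -0.    -0.005]
shift in current frame [ 0.293 -0.127  1.515] in goal frame [ 0.294 -0.127  1.515]
```

Gripped: width 29.5, with the force showing the chock's weight. I'll lift and carry it.

Emit:
move_arm(
  deltas=[
    [0,0,-20,0,0,0],
    [0,0,-30,0,0,0],
    [0,0,-30,0,0,0],
    [0,0,-20,0,0,0.1],
    [0,0,0,0,0,0.1],
  ],
)

```text
t: 4.47
ee_pos: [442.2, -208.3, 108.1]
orientation: [-2.101, -2.324, 0.005]
ft_force: [0.6, -0.2, -2.5]
width: 30.1
```

Emit:
move_arm(
  deltas=[
    [0,0,0,0,0,0.12],
    [0,0,0,0,0,0.12],
    [0,0,0,0,0,0.12],
    [0,0,0,0,0.05,0.05],
    [0,0,0,0,0.05,0],
  ],
)

```text
t: 4.88
ee_pos: [442.8, -207.0, 111.0]
orientation: [-2.504, -1.784, -0.122]
ft_force: [0.0, -0.4, -1.8]
width: 29.9
```

```bash
python3 go.py 547.1 98.8 80 70.06 6
```

```text
t 4.88 pos [ 442.845 -207.016  110.991] F [ 0.003 -0.4   -1.818] w 29.9 q [-0.524  0.41   1.989  0.142  0.774 -0.295]
yaw 70.91354242393206 xpitch 5.854528150702037 ytilt -0.4017355130718291
turn [-0.009  0.003  0.015]
shift in current frame [318.249  -1.027  63.795] in goal frame [318.028  -6.289  64.588]
```

Emit:
move_arm(
  deltas=[
    [30,0,0,-0.005,0,0.015],
    [40,0,0,0,0,0],
    [40,0,0,0,0,0],
    [40,0,0,0,0,0],
    [40,0,0,0,0,0],
  ],
)

```text
t: 5.3
ee_pos: [506.7, -32.9, 130.0]
orientation: [-2.536, -1.741, -0.126]
ft_force: [0.8, 0.2, -2.1]
width: 30.1
```

Emit:
move_arm(
  deltas=[
    [40,-1,4,0,0,0],
    [40,-1,4,0,0,0],
    [20,-1,4,0,0,0],
    [10,0,4,0,0,0],
    [0,0,0,0,0,0],
  ],
)

```text
t: 5.72
ee_pos: [546.1, 83.3, 126.4]
orientation: [-2.531, -1.749, -0.13]
ft_force: [-0.3, -0.9, -2.3]
width: 29.9
```

```bash
python3 go.py 547.1 98.8 80 70.06 6
```

```text
t 5.72 pos [546.129  83.326 126.354] F [-0.279 -0.904 -2.265] w 29.9 q [0.076 0.436 1.889 0.137 0.78  0.341]
yaw 69.3036618323776 xpitch 6.014752233999659 ytilt -0.18264983866577644
turn [-0.002 -0.    -0.013]
shift in current frame [ 9.879 -4.407 47.666] in goal frame [ 9.95  -4.364 47.656]
```

Emit:
move_arm(
  deltas=[
    [8,-4,10,0,0,-0.013],
    [2,0,15,0,0,0],
    [0,0,15,0,0,0],
    [0,0,5,0,0,0],
    [0,0,0,0,0,0],
  ],
)

```text
t: 6.13
ee_pos: [544.6, 95.4, 78.7]
orientation: [-2.52, -1.765, -0.126]
ft_force: [0.9, 0.6, -2.1]
width: 30.1
```

```bash
python3 go.py 547.1 98.8 29 70.06 6;python3 - <<'E'
from workcell import ctrl, eyes
import cv2,numpy as np
for n in("side","top"):
    d=eyes.get_image(n); np.savez(f"pics/{n}3.npz",**d)
    f=d["frame"][:,:,::-1]
    f=f[180:310,160:310] if n=="side" else f[130:230,135:265]
    cv2.imwrite(f"pics/{n}3.png",cv2.resize(f,None,fx=4.5,fy=4.5,interpolation=cv2.INTER_CUBIC))
E
```

```text
t 6.13 pos [544.573  95.363  78.741] F [ 0.936  0.588 -2.082] w 30.1 q [0.099 0.515 1.907 0.149 0.685 0.333]
yaw 70.01505888030928 xpitch 5.877131250906142 ytilt -0.24136830245903054
turn [-0.004  0.002 -0.001]
shift in current frame [-1.021  1.411 49.894] in goal frame [-1.129  1.203 49.897]
```

View pics/side3.png

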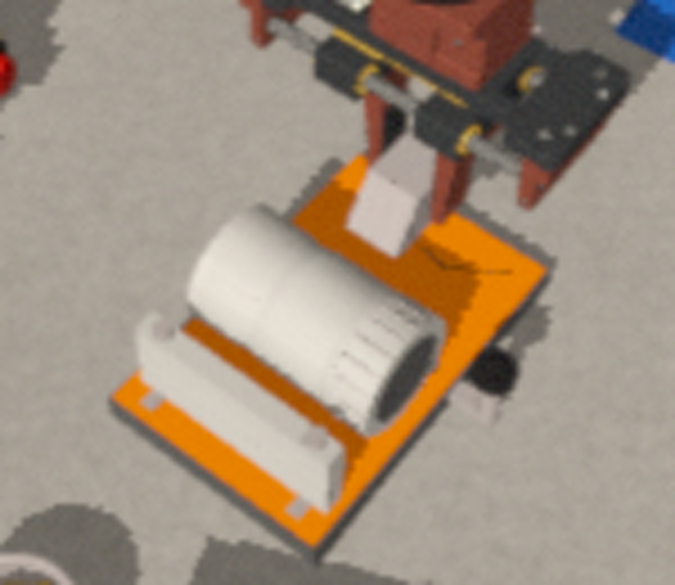

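View pics/top3.png

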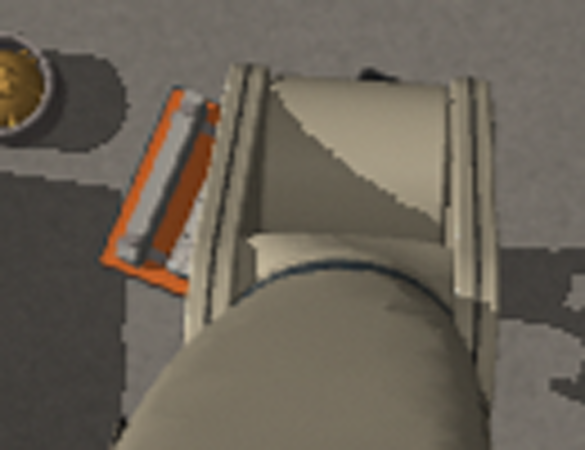

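The chock hangs over the low half of the bed, with its nose at side crop (385,245) pointing squarely at the canister. The arm hides the top view. I'll descend to just above the bed.

Emit:
move_arm(
  deltas=[
    [-1,1,12,-0.004,0,0],
    [0,0,12,0,0,0],
    [0,0,8,0,0,0],
    [0,0,2,0,0,0],
    [0,0,-0.2,0,0,0],
  ],
)

```text
t: 6.65
ee_pos: [549.0, 95.7, 46.9]
orientation: [-2.527, -1.765, -0.137]
ft_force: [-0.5, -0.1, -2.6]
width: 29.8
```

```bash
python3 go.py 547.1 98.8 29 70.06 6
```

```text
t 6.65 pos [549.003  95.708  46.887] F [-0.511 -0.082 -2.571] w 29.8 q [0.1   0.572 1.911 0.161 0.614 0.322]
yaw 69.86852030872289 xpitch 6.021716977855699 ytilt 0.27870040879550434
turn [ 0.005 -0.    -0.003]
shift in current frame [ 0.359 -2.939 18.01 ] in goal frame [ 0.375 -2.843 18.025]
```

Emit:
move_arm(
  deltas=[
    [0,-2,7,0.005,0,0],
    [0,0,4,0,0,0],
    [0,0,1,0,0,0],
    [0,0,0,0,0,0],
  ],
)

```text
t: 6.98
ee_pos: [548.1, 97.9, 34.6]
orientation: [-2.524, -1.763, -0.134]
ft_force: [0.3, 0.3, -1.5]
width: 29.8
```

```bash
python3 go.py 547.1 98.8 29 70.06 6
```

```text
t 6.98 pos [548.055  97.852  34.596] F [ 0.314  0.306 -1.513] w 29.8 q [0.103 0.595 1.912 0.17  0.595 0.315]
yaw 69.87677884384719 xpitch 6.055533572548591 ytilt 0.014887693481527109
turn [ 0.001 -0.001 -0.003]
shift in current frame [-0.032 -1.224  5.624] in goal frame [-0.023 -1.221  5.625]
```

Emit:
move_arm(
  deltas=[
    [0,-1,2,0,0,0],
    [0,0,1,0,0,0],
  ],
)

```text
t: 7.15
ee_pos: [547.4, 98.6, 31.7]
orientation: [-2.524, -1.763, -0.134]
ft_force: [-0.4, -0.6, -2.0]
width: 29.8
```

Emit:
move_arm(
  deltas=[
    [0,0,0.6,0,0,0],
    [0,0,0,0,0,0],
  ],
)

```text
t: 7.32
ee_pos: [547.5, 98.8, 31.1]
orientation: [-2.524, -1.764, -0.135]
ft_force: [0.2, -0.2, -1.8]
width: 29.7
```

Emit:
move_arm(
  deltas=[
    [0,0,0.6,0,0,0],
    [0,0,0,0,0,0],
  ],
)

```text
t: 7.48
ee_pos: [547.7, 98.9, 30.6]
orientation: [-2.524, -1.764, -0.135]
ft_force: [0.3, -0.8, -1.5]
width: 29.8
```

Emit:
move_arm(
  deltas=[
    [0,0,0.6,0,0,0],
    [0,0,0,0,0,0],
  ],
)

```text
t: 7.65
ee_pos: [547.8, 99.0, 30.1]
orientation: [-2.524, -1.764, -0.136]
ft_force: [-0.6, 0.6, -1.3]
width: 29.4
```

Emit:
move_arm(
  deltas=[
    [0,0,0.6,0,0,0],
    [0,0,0,0,0,0],
  ],
)

```text
t: 7.82
ee_pos: [547.9, 99.0, 29.5]
orientation: [-2.524, -1.764, -0.136]
ft_force: [-0.3, -0.0, -1.8]
width: 29.4
```

Emit:
move_arm(
  deltas=[
    [0,0,0.6,0,0,0],
    [0,0,0,0,0,0],
  ],
)

```text
t: 7.98
ee_pos: [548.1, 99.1, 29.3]
orientation: [-2.524, -1.764, -0.136]
ft_force: [0.4, -1.4, -2.1]
width: 29.9
```

Emit:
move_arm(
  deltas=[
    [0,0,0.6,0,0,0],
    [0,0,0,0,0,0],
  ],
)

```text
t: 8.15
ee_pos: [548.2, 99.1, 29.3]
orientation: [-2.524, -1.764, -0.137]
ft_force: [0.3, 0.2, -1.9]
width: 29.9
```

Emit:
move_arm(
  deltas=[
    [0,0,0.6,0,0,0],
    [0,0,0,0,0,0],
  ],
)

```text
t: 8.32
ee_pos: [548.4, 99.2, 29.3]
orientation: [-2.524, -1.764, -0.137]
ft_force: [0.2, -0.1, -1.7]
width: 29.6
```

Bed contact is at TCP z 29.3 (predicted 29.1), and the height no longer drops. I'll slide uphill; contact with the canister should come after about 17–19 mm.

Emit:
move_arm(
  deltas=[
    [2,0,0.2,0,0,0],
    [2,0,0.2,0,0,0],
    [2,0,0.2,0,0,0],
  ],
)

```text
t: 8.57
ee_pos: [549.9, 103.3, 29.6]
orientation: [-2.524, -1.766, -0.134]
ft_force: [-2.7, -5.6, 5.3]
width: 29.7
```

```bash
cat > st.py <<'E'
import numpy as np
from scipy.spatial.transform import Rotation as R
from workcell import ctrl
np.set_printoptions(suppress=True,precision=2,linewidth=160)
o=ctrl.get_obs();r=R.from_rotvec(o["orientation"]);m=r.as_matrix()
u=np.array([np.cos(np.radians(70.06)),np.sin(np.radians(70.06)),0]);v=np.array([-u[1],u[0],0])
d=o["ee_pos"]-[569,159.2,30];c,s=np.cos(np.radians(6)),np.sin(np.radians(6))
print("t",round(o["t"],2),"along",d@u*c+d[2]*s,"lat",d@v,"norm",-(d@u)*s+d[2]*c,"Ftool",r.inv().apply(o["ft_force"]),"yaw",np.degrees(np.arctan2(m[1,0],m[0,0])),"pitch",np.degrees(np.arcsin(m[2,0])),"tilt",np.degrees(np.arcsin(m[2,1])),"w",o["width"],"mom",o["moment"])
E
python3 st.py
```

```text
t 8.57 along -58.7223034897825 lat -1.1186203933893166 norm 5.816118124496113 Ftool [-5.59 -0.61 -5.9 ] yaw 69.97285319627007 pitch 5.997014218259238 tilt 0.11885889630082186 w 29.658739453897855 mom [-0.97  0.37  0.03]
```

Emit:
move_arm(
  deltas=[
    [2,0,-0.3,0,0,0],
    [2,0,-0.1,0,0,0],
    [2,0,-0.1,0,0,0],
  ],
)

```text
t: 8.82
ee_pos: [552.1, 109.2, 30.4]
orientation: [-2.524, -1.765, -0.134]
ft_force: [0.3, 0.4, -2.2]
width: 29.9
```

```bash
python3 st.py
```

```text
t 8.82 along -52.39661727827069 lat -1.1626554412106864 norm 5.952245823471224 Ftool [0.23 0.19 2.25] yaw 69.93117069326654 pitch 5.995170354707232 tilt 0.11522292370251645 w 29.94175809141935 mom [-0.09 -0.02 -0.05]
```

Emit:
move_arm(
  deltas=[
    [2,0,0,0,0,0],
    [1.5,0,0,0,0,0],
  ],
)

```text
t: 8.98
ee_pos: [553.3, 112.8, 30.7]
orientation: [-2.524, -1.766, -0.133]
ft_force: [-1.3, -3.7, 2.9]
width: 29.8
```

```bash
python3 st.py
```

```text
t 8.98 along -48.570993940334446 lat -1.0847712635079274 norm 5.8223190538065825 Ftool [-3.57  0.06 -3.24] yaw 69.96963662505 pitch 5.965832803567998 tilt 0.10386789925905833 w 29.84305634362519 mom [-0.64  0.2   0.04]
```

Emit:
move_arm(
  deltas=[
    [1.5,0,0,0,0,0],
    [1.5,0,0,0,0,0],
  ],
)

```text
t: 9.15
ee_pos: [554.4, 115.9, 31.1]
orientation: [-2.524, -1.767, -0.133]
ft_force: [-0.6, -1.6, 0.5]
width: 29.8
```

```bash
python3 st.py
```

```text
t 9.15 along -45.322435428101535 lat -1.084510221950584 norm 5.845384620489543 Ftool [-1.62 -0.03 -0.71] yaw 69.98619810186989 pitch 5.95321358710139 tilt 0.10361991023594559 w 29.77820578913061 mom [-0.47  0.09  0.05]
```

Emit:
move_arm(
  deltas=[
    [1.5,0,0,0,0,0],
    [1.5,0,0,0,0,0],
  ],
)

```text
t: 9.32
ee_pos: [555.4, 118.8, 31.4]
orientation: [-2.524, -1.767, -0.132]
ft_force: [-1.1, -5.4, 0.6]
width: 30.2
```

```bash
python3 st.py
```

```text
t 9.32 along -42.1814477416396 lat -1.0194759474745099 norm 5.857398455689682 Ftool [-5.39  0.78 -1.14] yaw 69.99662450310966 pitch 5.93697666614236 tilt 0.09713728955573188 w 30.18446116782436 mom [-0.73  0.26 -0.  ]
```

Something beyond bed friction now resists: Fx is -5.4, of which about 2.2 is friction. That suggests canister contact. I'll take a look, then use finer steps.

```bash
python3 - <<'E'
from workcell import ctrl, eyes
import cv2,numpy as np
for n in("side",):
    d=eyes.get_image(n); np.savez(f"pics/{n}4.npz",**d)
    f=d["frame"][:,:,::-1][190:310,170:300]
    cv2.imwrite(f"pics/{n}4.png",cv2.resize(f,None,fx=5,fy=5,interpolation=cv2.INTER_CUBIC))
E
python3 st.py
```

```text
t 9.37 along -41.89162175986095 lat -1.066708413296256 norm 5.84878606085055 Ftool [-0.57  0.15 -0.5 ] yaw 69.99199119907423 pitch 5.950816090677154 tilt 0.10233849066480778 w 29.937412361765272 mom [-0.32  0.11  0.04]
```

View pics/side4.png

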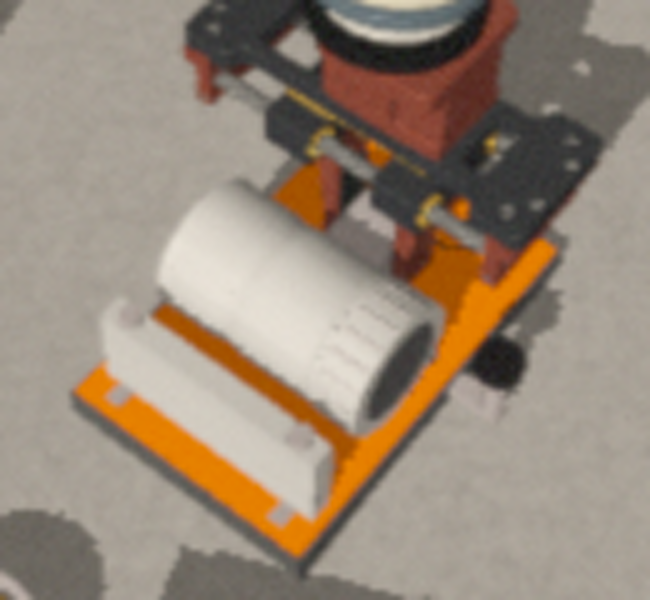

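The chock is behind the canister (crop (365,245)), and a strip of pad still shows between canister and rail. I'll continue in 1 mm rows.

Emit:
move_arm(
  deltas=[
    [1,0,0,0,0,0],
    [1,0,0,0,0,0],
  ],
)

```text
t: 9.53
ee_pos: [556.1, 120.8, 31.6]
orientation: [-2.524, -1.767, -0.132]
ft_force: [-0.6, -4.3, 2.0]
width: 29.9
```

```bash
python3 st.py
```

```text
t 9.53 along -40.153172903411026 lat -0.9619287657356771 norm 5.846748178990306 Ftool [-4.07  0.89 -2.42] yaw 70.00253166406056 pitch 5.918744692720445 tilt 0.0870437059827881 w 29.94218641591423 mom [-0.71  0.23  0.04]
```

Emit:
move_arm(
  deltas=[
    [1,0,0,0,0,0],
    [1,0,0,0,0,0],
  ],
)

```text
t: 9.7
ee_pos: [556.6, 122.5, 31.8]
orientation: [-2.524, -1.767, -0.131]
ft_force: [-0.5, -4.0, 1.4]
width: 29.5
```

```bash
python3 st.py
```

```text
t 9.7 along -38.32208548710149 lat -0.8180602138692236 norm 5.837178273460865 Ftool [-3.74  0.86 -1.75] yaw 69.99827698929639 pitch 5.894104154807886 tilt 0.06684171516618631 w 29.530302563172906 mom [-0.71  0.25 -0.01]
```

Emit:
move_arm(
  deltas=[
    [1,0,0,0,0,0],
    [1,0,0,0,0,0],
  ],
)

```text
t: 9.87
ee_pos: [557.2, 124.4, 32.0]
orientation: [-2.524, -1.767, -0.131]
ft_force: [-1.5, -4.2, 1.3]
width: 30.0
```

```bash
python3 st.py
```

```text
t 9.87 along -36.333484738727066 lat -0.7626483224514372 norm 5.849563490965748 Ftool [-4.31  0.08 -1.77] yaw 69.99495641941351 pitch 5.881515831202028 tilt 0.056879045207191586 w 29.958781074091803 mom [-0.69  0.18  0.09]
```

Emit:
move_arm(
  deltas=[
    [0.5,0,-0.1,0,0,0],
    [0.5,0,0,0,0,0],
  ],
)

```text
t: 10.03
ee_pos: [557.6, 125.6, 32.1]
orientation: [-2.524, -1.767, -0.131]
ft_force: [-1.0, -5.0, 1.9]
width: 30.0
```

```bash
python3 st.py
```

```text
t 10.03 along -35.03742622845124 lat -0.6997576326011457 norm 5.838407154367452 Ftool [-4.84  0.73 -2.42] yaw 69.9902255855359 pitch 5.889688333304658 tilt 0.05084181832964721 w 30.015428856720312 mom [-0.78  0.18  0.05]
```

Emit:
move_arm(
  deltas=[
    [0.5,0,0,0,0,0],
    [0.5,0,0,0,0,0],
  ],
)

```text
t: 10.2
ee_pos: [557.9, 126.6, 32.2]
orientation: [-2.524, -1.767, -0.13]
ft_force: [-0.5, -4.0, 1.8]
width: 29.9
```

```bash
python3 st.py
```

```text
t 10.2 along -33.98412818970057 lat -0.6562796884027831 norm 5.834164638121708 Ftool [-3.69  0.89 -2.15] yaw 69.99799824859863 pitch 5.881129524996983 tilt 0.044864507472082225 w 29.906098982306297 mom [-0.62  0.21 -0.01]
```

Emit:
move_arm(
  deltas=[
    [0.5,0,0,0,0,0],
    [0.5,0,0,0,0,0],
  ],
)

```text
t: 10.37
ee_pos: [558.2, 127.6, 32.4]
orientation: [-2.524, -1.767, -0.13]
ft_force: [-0.9, -3.1, 1.3]
width: 29.8
```

```bash
python3 st.py
```

```text
t 10.37 along -32.94610279922066 lat -0.6409005291542169 norm 5.829546979057234 Ftool [-3.07  0.18 -1.62] yaw 69.99562186615333 pitch 5.878597550313693 tilt 0.04203245890849665 w 29.80437520567943 mom [-0.68  0.17  0.01]
```

Emit:
move_arm(
  deltas=[
    [0.5,0,0,0,0,0],
    [0.5,0,0,0,0,0],
  ],
)

```text
t: 10.53
ee_pos: [558.5, 128.6, 32.5]
orientation: [-2.524, -1.767, -0.13]
ft_force: [-1.6, -3.5, 1.1]
width: 29.7
```

```bash
python3 st.py
```

```text
t 10.53 along -31.87922640592778 lat -0.5892919862396301 norm 5.835625435761212 Ftool [-3.66 -0.27 -1.49] yaw 69.99510873695962 pitch 5.875114922964086 tilt 0.03742130864653805 w 29.712802862948728 mom [-0.67  0.15  0.04]
```

Emit:
move_arm(
  deltas=[
    [0.5,0,0,0,0,0],
    [0.5,0,0,0,0,0],
    [0.5,0,0,0,0,0],
  ],
)

```text
t: 10.78
ee_pos: [559.1, 130.2, 32.7]
orientation: [-2.524, -1.767, -0.13]
ft_force: [-1.3, -3.7, 1.4]
width: 29.9
```

Emit:
move_arm(
  deltas=[
    [0.5,0,0,0,0,0],
    [0.5,0,0,0,0,0],
  ],
)

```text
t: 10.95
ee_pos: [559.4, 131.2, 32.8]
orientation: [-2.524, -1.767, -0.13]
ft_force: [-0.8, -3.0, 0.6]
width: 29.6
```

```bash
python3 st.py; python3 - <<'E'
from workcell import ctrl, eyes
import cv2,numpy as np
for n in("side",):
    d=eyes.get_image(n); np.savez(f"pics/{n}5.npz",**d)
    f=d["frame"][:,:,::-1][190:310,170:300]
    cv2.imwrite(f"pics/{n}5.png",cv2.resize(f,None,fx=5,fy=5,interpolation=cv2.INTER_CUBIC))
E
python3 st.py
```

```text
t 10.95 along -29.146938297176572 lat -0.5668438703559908 norm 5.849859831801961 Ftool [-3.02  0.32 -0.96] yaw 69.99454738327341 pitch 5.873076321546956 tilt 0.033697449701023875 w 29.59808645010814 mom [-0.7   0.19  0.05]
t 11.0 along -29.0337751160039 lat -0.5912303158170013 norm 5.879291099097067 Ftool [-2.51 -0.78 -0.48] yaw 69.99177882591678 pitch 5.88052431595954 tilt 0.03750588898921681 w 29.72673900383456 mom [-0.61  0.21 -0.01]
```

View pics/side5.png

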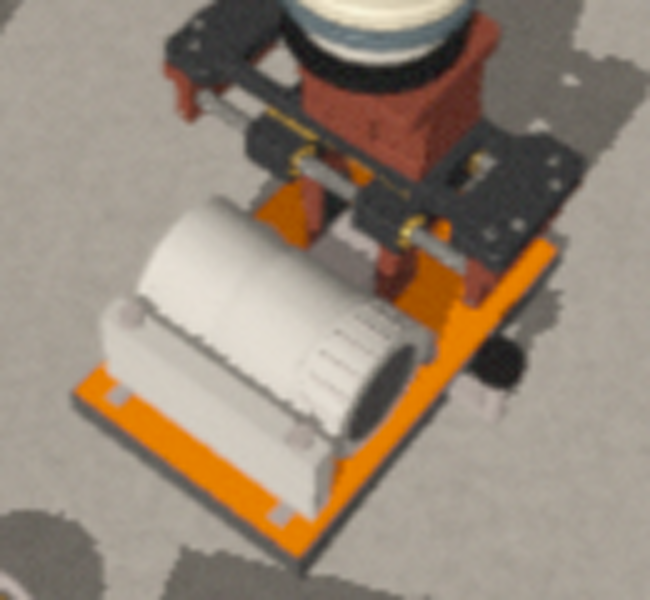

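The canister now hides the strip in front of the rail (crop (230,370)) and is nearly touching. I'll make careful single-row pushes.

Emit:
move_arm(
  deltas=[
    [0.4,0,0,0,0,0],
    [0.4,0,0,0,0,0],
  ],
)

```text
t: 11.17
ee_pos: [559.7, 132.1, 32.9]
orientation: [-2.524, -1.767, -0.13]
ft_force: [-0.9, -3.4, 1.1]
width: 30.0
```

Emit:
move_arm(
  deltas=[
    [0.4,0,0,0,0,0],
    [0.4,0,0,0,0,0],
  ],
)

```text
t: 11.33
ee_pos: [560.0, 132.9, 33.0]
orientation: [-2.524, -1.767, -0.13]
ft_force: [-1.2, -4.3, 1.3]
width: 29.9
```

```bash
python3 st.py
```

```text
t 11.33 along -27.359870381172158 lat -0.5269696690481814 norm 5.85523372328331 Ftool [-4.28  0.32 -1.74] yaw 69.989287258134 pitch 5.873391238592763 tilt 0.02701042495932287 w 29.878841760902553 mom [-0.63  0.2   0.07]
```

Emit:
move_arm(
  deltas=[
    [0.4,0,0,0,0,0],
    [0.4,0,0,0,0,0],
  ],
)

```text
t: 11.5
ee_pos: [560.3, 133.7, 33.0]
orientation: [-2.523, -1.767, -0.13]
ft_force: [-1.2, -4.9, 1.4]
width: 30.0
```

Emit:
move_arm(
  deltas=[
    [0.4,0,0,0,0,0],
    [0.4,0,0,0,0,0],
  ],
)

```text
t: 11.67
ee_pos: [560.6, 134.5, 33.2]
orientation: [-2.524, -1.767, -0.13]
ft_force: [-0.0, -4.1, 0.5]
width: 29.8
```

```bash
python3 st.py
```

```text
t 11.67 along -25.594133255660992 lat -0.5559022458837785 norm 5.87089571531351 Ftool [-3.77  1.39 -0.91] yaw 69.99456717568215 pitch 5.872340629290526 tilt 0.030411078529357826 w 29.794569715833813 mom [-0.68  0.19  0.02]
```

Emit:
move_arm(
  deltas=[
    [0.4,0,0,0,0,0],
    [0.4,0,0,0,0,0],
  ],
)

```text
t: 11.83
ee_pos: [560.9, 135.3, 33.2]
orientation: [-2.524, -1.767, -0.13]
ft_force: [-0.7, -3.9, 0.2]
width: 29.8
```

Emit:
move_arm(
  deltas=[
    [0.4,0,0,0,0,0],
    [0.4,0,0,0,0,0],
  ],
)

```text
t: 12.0
ee_pos: [561.2, 136.1, 33.3]
orientation: [-2.524, -1.767, -0.13]
ft_force: [-0.6, -3.8, 1.1]
width: 29.9
```

Emit:
move_arm(
  deltas=[
    [0.4,0,0,0,0,0],
    [0.4,0,0,0,0,0],
  ],
)

```text
t: 12.17
ee_pos: [561.2, 136.2, 33.3]
orientation: [-2.523, -1.768, -0.128]
ft_force: [-1.6, -6.8, 2.4]
width: 29.6
```

```bash
python3 st.py
```

```text
t 12.17 along -23.79628094830888 lat -0.4843639400179718 norm 5.852840415584895 Ftool [-6.64  0.77 -3.08] yaw 70.02588934648371 pitch 5.799504892612858 tilt 0.0149602248848152 w 29.645581070624146 mom [-1.11  0.18 -0.03]
```

It stalled at the rail, after about 20 mm of roll. Now I'll build the seating push while easing the downward load.

Emit:
move_arm(
  deltas=[
    [0.5,0,-0.08,0,0,0],
  ],
)

```text
t: 12.25
ee_pos: [561.2, 136.2, 33.3]
orientation: [-2.524, -1.768, -0.127]
ft_force: [-1.1, -6.9, 0.0]
width: 29.8
```

```bash
python3 st.py
```

```text
t 12.25 along -23.79148297081984 lat -0.4952137352404724 norm 5.867556044638334 Ftool [-6.87  1.3  -0.73] yaw 70.03534601113388 pitch 5.759429867374052 tilt 0.0087216984504862 w 29.767778669993078 mom [-1.31  0.12 -0.04]
```

Emit:
move_arm(
  deltas=[
    [0.5,0,-0.08,0,0,0],
  ],
)

```text
t: 12.33
ee_pos: [561.2, 136.2, 33.4]
orientation: [-2.524, -1.769, -0.126]
ft_force: [-0.8, -5.8, 0.5]
width: 29.8
```

```bash
python3 st.py
```

```text
t 12.33 along -23.773368534590382 lat -0.4970530688051488 norm 5.89645222341713 Ftool [-5.69  1.24 -1.08] yaw 70.04074074562428 pitch 5.722890310541225 tilt 0.004444759741176011 w 29.79165447934942 mom [-1.15  0.18 -0.03]
```

Emit:
move_arm(
  deltas=[
    [0.7,0,-0.05,0,0.002,0],
    [0.75,0,-0.03,0,0.002,0],
  ],
)

```text
t: 12.5
ee_pos: [561.2, 136.2, 33.3]
orientation: [-2.522, -1.768, -0.128]
ft_force: [-1.1, -9.6, 1.6]
width: 29.8
```

```bash
python3 st.py
```

```text
t 12.5 along -23.75942753639463 lat -0.5097885533064968 norm 5.8471022368728836 Ftool [-9.23  2.26 -2.58] yaw 70.06442616097341 pitch 5.841436796585202 tilt -0.01815082010973212 w 29.821725586965446 mom [-1.55  0.27 -0.04]
```

Emit:
move_arm(
  deltas=[
    [0.8,0,-0.05,0,0.001,0],
    [0.8,0,-0.05,0,0.001,0],
    [0.8,0,-0.05,0,0.001,0],
  ],
)

```text
t: 12.75
ee_pos: [561.2, 136.2, 33.3]
orientation: [-2.521, -1.768, -0.128]
ft_force: [-1.2, -8.9, 1.3]
width: 29.7
```

```bash
python3 st.py
```

```text
t 12.75 along -23.74446828844899 lat -0.5300450932262918 norm 5.850671445672885 Ftool [-8.62  1.92 -2.24] yaw 70.08472896196238 pitch 5.847298570450724 tilt -0.054064176445796 w 29.678261025355873 mom [-1.45  0.17 -0.05]
```

Emit:
move_arm(
  deltas=[
    [0.8,0,-0.05,0,0.001,0],
    [0.8,0,-0.05,0,0.001,0],
    [0.8,0,-0.05,0,0.001,0],
    [0.8,0,-0.05,0,0.001,0],
  ],
)

```text
t: 13.08
ee_pos: [561.2, 136.2, 33.3]
orientation: [-2.52, -1.768, -0.127]
ft_force: [-1.4, -8.6, 2.3]
width: 29.8
```

```bash
python3 st.py
```

```text
t 13.08 along -23.797925217378246 lat -0.5089913977985149 norm 5.815710477259654 Ftool [-8.29  1.65 -3.17] yaw 70.10204198907061 pitch 5.847445884484182 tilt -0.11180444798293535 w 29.800612006739573 mom [-1.47  0.19 -0.07]
```

The normal load eats into the push through bed friction. I'll ease it and push slightly more so that over 4 N is certain (estimate 7–11 N).

Emit:
move_arm(
  deltas=[
    [0.8,0,-0.15,0,0,0],
    [0.85,0,-0.1,0,0,0],
  ],
)

```text
t: 13.25
ee_pos: [561.2, 136.3, 33.4]
orientation: [-2.521, -1.769, -0.124]
ft_force: [-1.8, -9.8, 1.6]
width: 30.1
```

```bash
python3 st.py
```

```text
t 13.25 along -23.73706576619694 lat -0.5156439171792105 norm 5.874008872910338 Ftool [-9.59  1.64 -2.62] yaw 70.11257516823555 pitch 5.733804089793562 tilt -0.13339342097761503 w 30.06877785719827 mom [-1.56  0.23 -0.09]
```

Emit:
move_arm(
  deltas=[
    [0.85,0,-0.12,0,0,0],
    [0.85,0,-0.12,0,0,0],
  ],
)

```text
t: 13.42
ee_pos: [561.2, 136.2, 33.4]
orientation: [-2.522, -1.77, -0.121]
ft_force: [-1.7, -8.7, 0.8]
width: 30.0
```

```bash
python3 st.py
```

```text
t 13.42 along -23.787501636513873 lat -0.5173563776698242 norm 5.900340807744378 Ftool [-8.63  1.39 -1.62] yaw 70.11894826356975 pitch 5.607152184352892 tilt -0.1619413090228342 w 30.00373759792027 mom [-1.43  0.16 -0.02]
```

Emit:
move_arm(
  deltas=[
    [1.0,0,-0.1,0,0.003,0],
    [1.0,0,-0.1,0,0.003,0],
    [1.0,0,-0.1,0,0.003,0],
    [1.0,0,-0.1,0,0.002,0],
    [1.0,0,-0.1,0,0.002,0],
  ],
)

```text
t: 13.83
ee_pos: [561.2, 136.3, 33.3]
orientation: [-2.516, -1.768, -0.128]
ft_force: [-1.4, -8.5, 1.1]
width: 29.7
```

```bash
python3 st.py
```

```text
t 13.83 along -23.713480220267037 lat -0.5292100927956763 norm 5.81492441718298 Ftool [-8.29  1.58 -2.01] yaw 70.17040885990339 pitch 6.005947770327998 tilt -0.22716719719905565 w 29.720701068747466 mom [-1.77  0.21 -0.14]
```

Emit:
move_arm(
  deltas=[
    [1.1,0,-0.1,0,0.001,0],
    [1.1,0,-0.1,0,0.001,0],
  ],
)

```text
t: 14.0
ee_pos: [561.2, 136.3, 33.3]
orientation: [-2.516, -1.768, -0.127]
ft_force: [-1.3, -10.3, 2.3]
width: 30.2
```

```bash
python3 st.py
```

```text
t 14.0 along -23.72204145507986 lat -0.5202751565527596 norm 5.809764937731939 Ftool [-9.81  2.21 -3.33] yaw 70.18890192985576 pitch 5.964480148666162 tilt -0.25875969626623607 w 30.186733377463643 mom [-1.84  0.21 -0.08]
```

Emit:
move_arm(
  deltas=[
    [1.1,0,-0.15,0,0.001,0],
    [1.1,0,-0.15,0,0.001,0],
    [1.1,0,-0.15,0,0.001,0],
  ],
)

```text
t: 14.25
ee_pos: [561.3, 136.3, 33.3]
orientation: [-2.516, -1.769, -0.125]
ft_force: [-0.9, -9.7, 0.4]
width: 29.8
```

```bash
python3 st.py
```

```text
t 14.25 along -23.711579350390167 lat -0.5337501770158912 norm 5.857892264406289 Ftool [-9.33  2.41 -1.43] yaw 70.21209176184978 pitch 5.9015233683121595 tilt -0.30223167135568946 w 29.823418593147654 mom [-1.8   0.15 -0.08]
```

Emit:
move_arm(
  deltas=[
    [1.1,0,-0.15,0,0.001,0],
    [1.1,0,-0.15,0,0.001,0],
    [1.1,0,-0.15,0,0.001,0],
  ],
)

```text
t: 14.5
ee_pos: [561.3, 136.3, 33.4]
orientation: [-2.515, -1.77, -0.123]
ft_force: [-1.8, -9.8, 1.3]
width: 29.9
```

```bash
python3 st.py
```

```text
t 14.5 along -23.709475858453818 lat -0.5443448624518976 norm 5.87118461152754 Ftool [-9.65  1.61 -2.34] yaw 70.23785482688021 pitch 5.834420644675056 tilt -0.3447300285520668 w 29.8513759406394 mom [-1.81  0.12 -0.11]
```

The push held at about 9.5 N at the wrist, which I estimate as 6–10 N on the tin, for well over half a second. I'll relax to zero command and open partly; the posts leave no room for fully open fingers.

Emit:
move_arm(
  deltas=[
    [0.2,0,-0.1,0,0,0],
    [0.1,0,-0.1,0,0,0],
  ],
)

```text
t: 14.67
ee_pos: [561.3, 136.2, 33.3]
orientation: [-2.516, -1.769, -0.122]
ft_force: [0.2, -2.8, -0.1]
width: 30.1
```

```bash
python3 st.py
```

```text
t 14.67 along -23.80707982277147 lat -0.5706423548476217 norm 5.868452947681564 Ftool [-2.58  1.18 -0.21] yaw 70.20209709448326 pitch 5.8215303144569175 tilt -0.35511415973862287 w 30.13891673251932 mom [-0.55  0.06  0.05]
```

Emit:
move_arm(
  deltas=[
    [0,0,-0.1,0,0,0],
    [0,0,-0.1,0,0,0],
    [0,0,-0.2,0,0,0],
    [0,0,-0.2,0,0,0],
    [0,0,-0.2,0,0,0],
  ],
  hand=0.05,
)

```text
t: 15.08
ee_pos: [563.1, 138.2, 34.9]
orientation: [-2.516, -1.768, -0.129]
ft_force: [0.5, -0.2, -0.1]
width: 41.6
```

```bash
python3 st.py
```

```text
t 15.08 along -21.140065137165216 lat -1.65279384371684 norm 7.106867126723928 Ftool [-0.04  0.53  0.14] yaw 70.18751755392407 pitch 6.016562949081645 tilt -0.20110563509501128 w 41.56656399924267 mom [-0.06 -0.08 -0.06]
```

Released: the finger forces are about 0 at width 41.6. I'll wait a moment, then retreat square to the bed.

Emit:
move_arm(
  deltas=[
    [0,0,-0.3,0,0,0],
    [-1,0,-3,0,0,0],
    [-1,0,-8,0,0,0],
    [0,0,-15,0,0,0],
    [0,0,-20,0,0,0],
  ],
)

```text
t: 15.5
ee_pos: [558.4, 131.5, 79.6]
orientation: [-2.514, -1.768, -0.12]
ft_force: [0.4, 0.2, 0.9]
width: 42.0
```

Emit:
move_arm(
  deltas=[
    [-5,0,-30,0,0,0],
    [-20,0,-30,0,0,0],
    [-30,0,-20,0,0,0],
    [-30,0,0,0,0,0],
    [-20,0,0,0,0,0],
  ],
)

```text
t: 15.92
ee_pos: [523.4, 24.3, 159.2]
orientation: [-2.513, -1.779, -0.134]
ft_force: [0.1, 0.5, -0.8]
width: 41.7
```

```bash
python3 st.py;python3 - <<'E'
from workcell import ctrl, eyes
import cv2,numpy as np
for n in("side","top"):
    d=eyes.get_image(n); np.savez(f"pics/{n}6.npz",**d)
    f=d["frame"][:,:,::-1]
    f=f[190:310,170:300] if n=="side" else f[130:230,135:265]
    cv2.imwrite(f"pics/{n}6.png",cv2.resize(f,None,fx=5,fy=5,interpolation=cv2.INTER_CUBIC))
E
```

```text
t 15.92 along -128.0898735915956 lat -3.1816342777674183 norm 143.41372077579422 Ftool [ 0.46 -0.05  0.81] yaw 70.5893325803483 pitch 6.050909543303672 tilt 0.06861904678742031 w 41.69530926815063 mom [-0.05 -0.   -0.02]
```

View pics/side6.png

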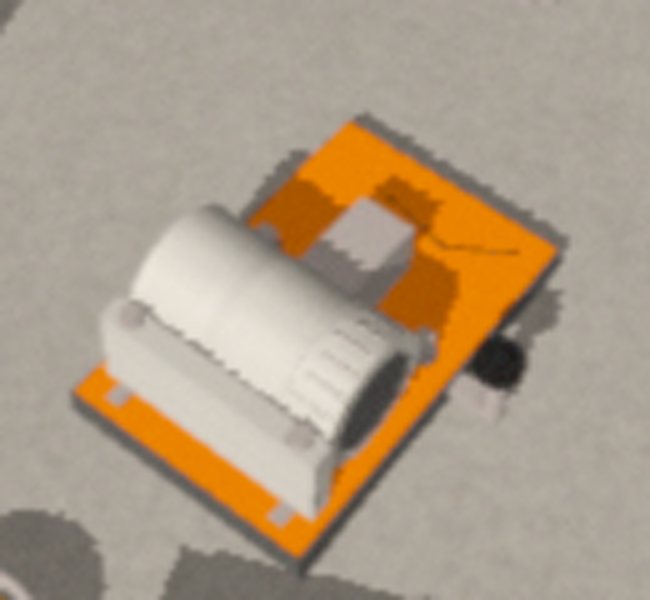

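View pics/top6.png

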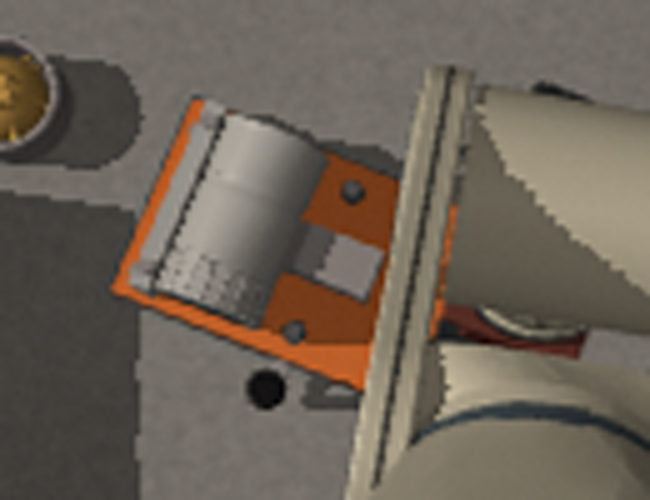

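The canister lies against the rail. The chock's sloped face touches it at mid-width (top crop (315,250)), clear of the posts at (352,190) and (293,330). The knob is still up at (267,389). Next I'll close the fingers and go over the knob.

```bash
python3 go.py 480.8 164.8 102 70.06 6; python3 - <<'E'
from h import *
T=load("pics/top6.npz");W=pts(T)
g=T["frame"].max(2);m=np.zeros(g.shape,bool);m[200:216,180:197]=(g<45)[200:216,180:197]
print(np.nanmean(np.argwhere(m),0),np.nanmedian(W[m],0))
c=np.argwhere(m).mean(0);print(onz(T,c[1],c[0],62))
E
```

```text
t 16.02 pos [523.156  23.719 158.616] F [ 1.268  0.536 -0.254] w 41.8 q [-0.037  0.352  1.927  0.135  0.835  0.216]
yaw 70.41255467296466 xpitch 6.025939501581865 ytilt -0.005777145760536542
turn [-0.001 -0.     0.006]
shift in current frame [112.117 -87.194  68.775] in goal frame [111.613 -87.93   68.659]
[207.41860465 187.97674419] [481.49979404 167.94791844  59.45865092]
[480.64715695 167.56823941  62.        ]
```

Emit:
move_arm(
  deltas=[
    [20,-30,0,0,0,0],
    [30,-30,5,0,0,0],
    [30,-20,10,0,0,0],
    [15,-5,10,0,0,0],
    [0,0,0,0,0,0],
  ],
  hand=1,
)

```text
t: 16.43
ee_pos: [477.0, 147.2, 146.4]
orientation: [-2.526, -1.764, -0.142]
ft_force: [-0.1, 0.4, -1.0]
width: 11.8
```

```bash
python3 go.py 480.2 164.2 102 70.06 6
```

```text
t 16.43 pos [476.982 147.202 146.371] F [-0.145  0.393 -0.954] w 11.8 q [0.221 0.328 2.006 0.13  0.748 0.479]
yaw 69.87850459918712 xpitch 6.219848422497064 ytilt 0.2996561874866499
turn [ 0.006 -0.004 -0.003]
shift in current frame [12.159 -3.068 45.943] in goal frame [12.345 -2.772 45.913]
```

Emit:
move_arm(
  deltas=[
    [9,-2,8,0.005,-0.004,0],
    [3,-1,14,0,0,0],
    [0,0,15,0,0,0],
    [0,0,4,0,0,0],
    [0,0,0,0,0,0],
  ],
)

```text
t: 16.85
ee_pos: [481.0, 167.0, 107.7]
orientation: [-2.519, -1.77, -0.135]
ft_force: [0.2, 0.4, -0.9]
width: 0.7
```

```bash
python3 go.py 481 167.5 70 70.06 6;python3 st.py; python3 - <<'E'
from workcell import ctrl, eyes
import cv2,numpy as np
for n in("side",):
    d=eyes.get_image(n); np.savez(f"pics/{n}7.npz",**d)
    f=d["frame"][:,:,::-1]
    f=f[180:310,190:330]
    cv2.imwrite(f"pics/{n}7.png",cv2.resize(f,None,fx=4.5,fy=4.5,interpolation=cv2.INTER_CUBIC))
E
```

```text
t 16.85 pos [480.997 166.982 107.657] F [ 0.242  0.442 -0.918] w 0.7 q [0.258 0.409 2.005 0.139 0.671 0.498]
yaw 70.1985815610705 xpitch 6.060879697494378 ytilt 0.10412792505078987
turn [ 0.002 -0.001  0.002]
shift in current frame [-3.49  -0.241 37.497] in goal frame [-3.451 -0.174 37.501]
t 16.85 along -14.454961436031754 lat 85.38113697361788 norm 79.6038136095557 Ftool [0.4  0.08 0.97] yaw 70.1985815610705 pitch 6.060879697494378 tilt 0.10412792505078987 w 0.7093214690648508 mom [-0.07 -0.07  0.01]
```

View pics/side7.png

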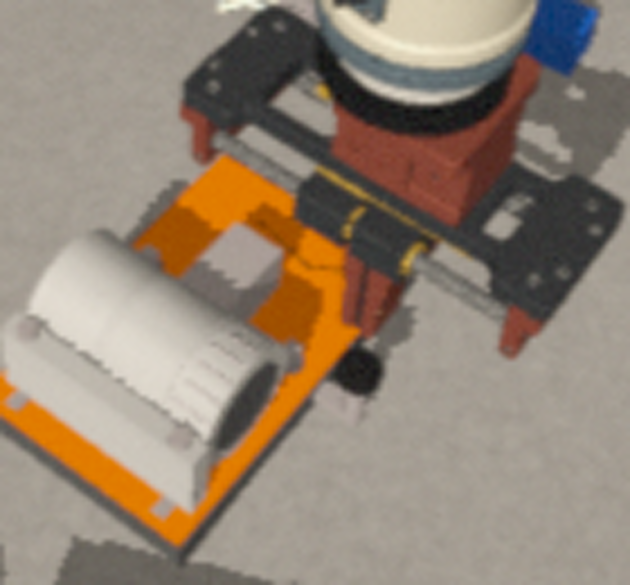

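The shut fingers are above the knob (crop (360,370)), and the body clears the canister by about 36 mm. I'll correct x and descend square to the bed.

Emit:
move_arm(
  deltas=[
    [-3,0,8,0,0,0],
    [-1,0,10,0,0,0],
    [0,0,8,0,0,0],
    [0,0,3,0,0,0],
    [0,0,0,0,0,0],
  ],
)

```text
t: 17.32
ee_pos: [482.4, 164.9, 78.0]
orientation: [-2.522, -1.768, -0.14]
ft_force: [-1.0, 0.1, -0.6]
width: 0.3
```

```bash
python3 go.py 481 167.5 62 70.06 6;python3 st.py
```

```text
t 17.32 pos [482.414 164.888  78.04 ] F [-1.001  0.063 -0.593] w 0.3 q [0.254 0.463 2.017 0.152 0.602 0.478]
yaw 70.0842035081834 xpitch 6.1707822311758465 ytilt 0.2658875985246345
turn [ 0.005 -0.003  0.   ]
shift in current frame [ 0.238 -2.295 16.148] in goal frame [ 0.285 -2.22  16.158]
t 17.32 along -19.027548633082887 lat 83.33505777048424 norm 50.30425017548845 Ftool [-0.34 -0.97  0.55] yaw 70.0842035081834 pitch 6.1707822311758465 tilt 0.2658875985246345 w 0.30994060833418186 mom [-0.09 -0.05  0.04]
```

Emit:
move_arm(
  deltas=[
    [0,-2,5,0.004,-0.003,0],
    [0,0,5,0,0,0],
    [0,0,3,0,0,0],
    [0,0,2,0,0,0],
  ],
)

```text
t: 17.65
ee_pos: [481.3, 167.2, 62.0]
orientation: [-2.521, -1.767, -0.132]
ft_force: [-0.1, -0.9, 4.0]
width: 0.1
```

```bash
python3 st.py
```

```text
t 17.65 along -18.96466421342548 lat 85.20289929526861 norm 34.132371004769894 Ftool [-0.43  0.25 -4.1 ] yaw 70.06365826778467 pitch 5.994258198959575 tilt 0.028470640698389303 w 0.09770804754974226 mom [0.03 0.15 0.01]
```

Emit:
move_arm(
  deltas=[
    [0,0,2,0,0,0],
    [0,0,2,0,0,0],
  ],
)

```text
t: 17.82
ee_pos: [481.4, 167.6, 57.8]
orientation: [-2.521, -1.768, -0.132]
ft_force: [-1.9, -1.5, 4.4]
width: 0.2
```

```bash
python3 st.py
```

```text
t 17.82 along -18.926552627347924 lat 85.22369615751091 norm 29.9414369668814 Ftool [-1.56 -1.3  -4.58] yaw 70.08570731421823 pitch 5.985369194338892 tilt 0.023065541430949285 w 0.19794114864581275 mom [-0.23  0.19  0.02]
```

Contact is at 34 over the bed, exactly as expected, and the knob is moving under about 5 N. I'll press on.

Emit:
move_arm(
  deltas=[
    [0,0,2,0,0,0],
    [0,0,2,0,0,0],
    [0,0,2,0,0,0],
    [0,0,2,0,0,0],
    [0,0,1.5,0,0,0],
  ],
)

```text
t: 18.23
ee_pos: [481.8, 168.6, 48.2]
orientation: [-2.521, -1.768, -0.133]
ft_force: [-2.5, -1.1, 4.4]
width: 0.4
```

```bash
python3 st.py
```

```text
t 18.23 along -18.948852092359076 lat 85.20717134864604 norm 20.266359208650947 Ftool [-1.37 -1.96 -4.56] yaw 70.09463794040505 pitch 5.999688703497614 tilt 0.042411934946176975 w 0.4146229056294337 mom [-0.23  0.2   0.03]
```

Emit:
move_arm(
  deltas=[
    [0,0,1,0,0,0],
    [0,0,1,0,0,0],
    [0,0,1,0,0,0],
  ],
)

```text
t: 18.48
ee_pos: [481.7, 168.9, 45.5]
orientation: [-2.521, -1.768, -0.132]
ft_force: [-7.8, -4.4, 30.1]
width: 0.4
```

```bash
python3 st.py
```

```text
t 18.48 along -18.877512751725725 lat 85.36303069367605 norm 17.53837481610743 Ftool [ -3.61  -5.82 -30.64] yaw 70.09576127812487 pitch 6.000440500410916 tilt 0.013047263638638135 w 0.43699198852364185 mom [-0.47  1.2   0.12]
```

The knob hit its end stop: 16.6 mm below contact, with the force jumping to 30 N. I'll retreat along the normal and check.

Emit:
move_arm(
  deltas=[
    [0,0,0,0,0,0],
    [0,0,-3,0,0,0],
    [0,0,-10,0,0,0],
    [0,0,-25,0,0,0],
    [0,0,-35,0,0,0],
  ],
)

```text
t: 18.9
ee_pos: [475.6, 160.8, 115.6]
orientation: [-2.518, -1.766, -0.117]
ft_force: [1.6, 0.0, -0.1]
width: 0.3
```

Emit:
move_arm(
  deltas=[
    [-10,0,-35,0,0,0],
    [-40,0,-30,0,0,0],
    [-40,0,0,0,0,0],
    [-40,0,0,0,0,0],
    [-40,0,0,0,0,0],
  ],
)

```text
t: 19.32
ee_pos: [425.9, 2.7, 171.0]
orientation: [-2.517, -1.785, -0.146]
ft_force: [0.8, -0.3, -0.7]
width: 0.6
```

Emit:
move_arm(
  deltas=[
    [-40,0,0,0,0,0],
    [-40,0,0,0,0,0],
    [-30,0,0,0,0,0],
    [0,0,0,0,0,0],
    [0,0,0,0,0,0],
  ],
)

```text
t: 19.73
ee_pos: [386.2, -110.4, 161.8]
orientation: [-2.527, -1.781, -0.151]
ft_force: [0.3, -0.2, -0.3]
width: 0.4
```

```bash
python3 st.py;python3 - <<'E'
from workcell import ctrl, eyes
import cv2,numpy as np
for n in("side","top"):
    d=eyes.get_image(n); np.savez(f"pics/{n}8.npz",**d)
    f=d["frame"][:,:,::-1]
    cv2.imwrite(f"pics/{n}8f.png",f)
    f=f[190:310,170:300] if n=="side" else f[130:230,135:265]
    cv2.imwrite(f"pics/{n}8.png",cv2.resize(f,None,fx=5,fy=5,interpolation=cv2.INTER_CUBIC))
E
```

```text
t 19.73 along -300.22573797773947 lat 79.92164312433012 norm 164.1026391247092 Ftool [-0.08  0.31  0.26] yaw 70.38760451471124 pitch 6.111277994869115 tilt 1.0591626210998184 w 0.36927748156120943 mom [-0.09 -0.02  0.  ]
```

View pics/side8.png

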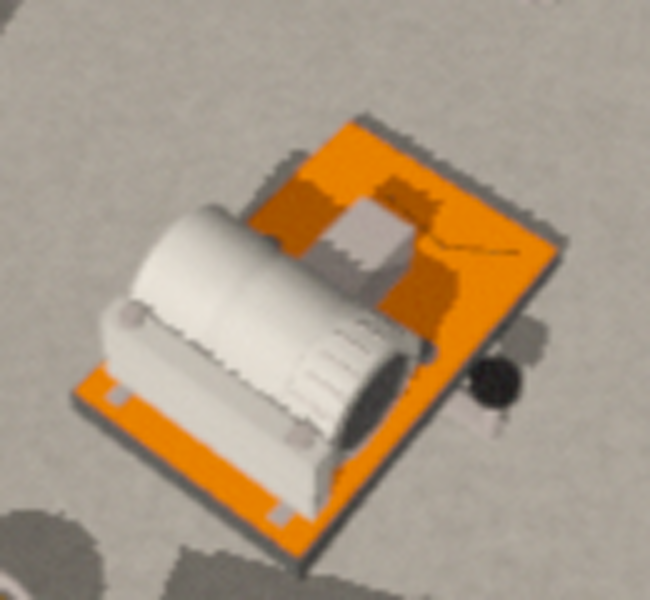

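View pics/top8.png

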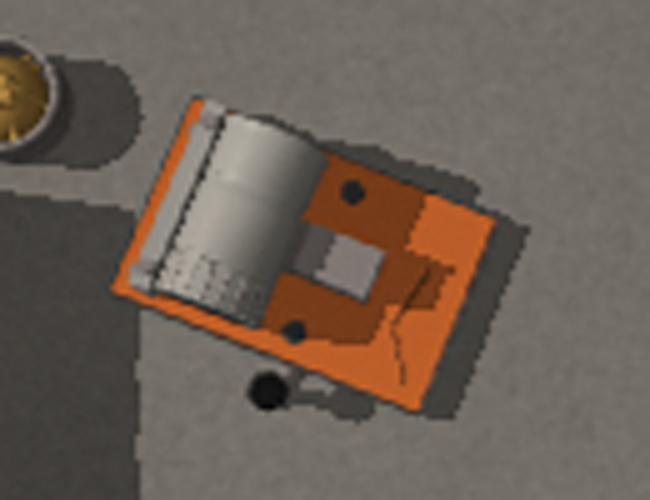

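View pics/side8f.png

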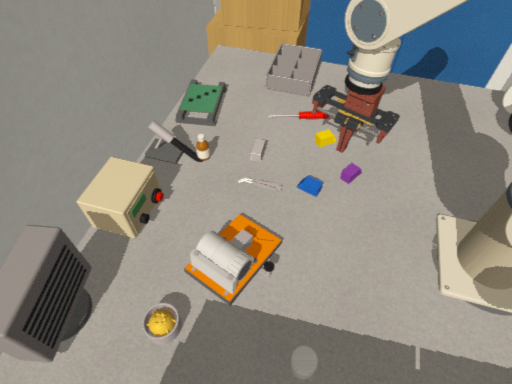

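The posts are flush with the bed (top crop (352,192) and (293,331)) and the knob is lower. The canister sits at the rail with the chock against it, and the bystanders are where they were. One numeric check, then I hand in.

```bash
python3 - <<'E'
from h import *
for k in("6","8"):
    T=load(f"pics/top{k}.npz");W=pts(T);g=T["frame"].max(2);m=np.zeros(g.shape,bool);m[200:216,180:197]=(g<45)[200:216,180:197]
    print("knob z",np.nanmedian(W[m][:,2]))
    c=W[160:185,175:195];c=c[c[...,2]>90];print("canister top z",np.nanmedian(c[:,2]),"mean xy",np.nanmean(c,0))
a,b=load("pics/side6.npz")["frame"],load("pics/side8.npz")["frame"]
print("canister/chock area diff",np.abs(a.astype(int)-b)[235:290,190:250].mean())
from workcell import ctrl
print(ctrl.get_obs()["ft_force"]); print(ctrl.close_job())
E
```

```text
knob z 59.4586509181529
canister top z 94.377316465391 mean xy [580.99428431 182.45923121  94.57912729]
knob z 44.29677061315806
canister top z 94.75780408823266 mean xy [580.56181637 183.27191095  94.75310363]
canister/chock area diff 2.9834343434343435
[0.08930805 0.23878532 0.44868388]
the job is handed in; nothing more can be done
None
```

I wedged the canister against the back rail with the grey chock, let go of the chock, then pressed the stop knob to its end stop and handed the job in at about 20 s. The hand-in reports no verdict.

**Chock choice:** the chock and the plain grey block look alike from above. The depth images showed a sloped face on one and a flat top on the other, so I took the sloped one. The blue, purple and yellow look-alikes were left alone.

**Seating push:** I held about 8 to 10 N at the wrist for over a second, then opened the fingers partway. The force on the tin itself could only be estimated, because bed friction of roughly 0.65 takes part of the push. My estimate is 5 to 10 N, so the lower end falls short of the 6 N asked for. It should still be above the 4 N minimum and below the 15 N limit.

**Knob:** it moved from first contact 34 mm over the bed to about 17.5 mm, where the force jumped to 30 N at the stop. Depth images show its top dropping 15.2 mm, and the posts are flush with the bed.

**Last checks:**
- The canister did not visibly move when the posts sank; the depth readings before and after agree within 1 mm.
- The chock stands near the middle line, still against the canister.
- The bystanders look undisturbed in the final pictures.
- The arm is clear, reading about 0 N.

**Disagreement:** the two-view heights of the pad came out about 4 mm lower than the depth readings and the text. Touching down on the bed (29.3 mm measured, 29.1 mm expected) confirmed the depth readings.

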